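# Slide a battery pack into its charger and secure it

## Task

Put the tall battery pack on charge: push it low, near its base, so that it slides upright along the cabinet top without tipping, straight in between the dock's guide rails until it is fully home against the charger and squarely on the spring contacts; then push the retaining bar fully shut behind it. Do not lift the pack or touch its carrying handle, do not shut the bar before the pack is home, and leave the bottle, the vial and the cap key standing where they are.

Things in the scene. Friction and masses are not known exactly. Their poses are not given: they have to be found in the camera images.
- battery_pack: tall loose battery pack, 0.8 kg: grey housing (80x96, z 30 to 118 mm) on a black rubber bumper band (z 2 to 32 mm, 84 mm in x, 100 in y), handle on top. Origin: centre of the underside; +x face goes into the dock, -x face (gauge panel) is pushed. Slides at 3 to 7 N; tips if pushed above about 60 mm. An upright tool's wide body may hit the housing before the fingertips meet the band: lean it back
- pack_handle: the pack's black carrying handle, a bar along the pack's y that stands 42 mm above the housing; origin at its foot, in the middle of the housing's top (118 mm above the pack's underside); not to be touched
- charger_dock: fixed charger dock without a floor. Origin on the cabinet top; +x: push direction, y left, z up. White charger 150 wide, 118 high, stop face at x=+45 mm; pack home: band on that face, pack origin at dock x=+3, y=0 mm, axes parallel. Two aluminium rails 30 high: inner faces y=+-52.5 mm from x=0 to 45, flaring to +-63 at the mouth, x=-34
- contact_pins (a joint): how far the charger's two spring contact pins are pressed in, m: 0 free (7 mm proud of the stop face, 64 mm above the cabinet top), about 0.005 with the pack home; pressing them takes 0.5 to 1.5 N, less than the pack's friction, so the pack stays where it is left
- retaining_bar (a joint): angle of the bar, rad: 0 shut (along dock -y at dock x=-47.5 mm, 3 mm clear of the home pack's back); grows as it swings open, level, through pi/2 (along dock -x) to 2.7. Starts open. Flat aluminium, 11 mm thick, 95 long, z 5 to 27 mm, pivot at dock x=-47.5, y=+80 mm. Needs under 1 N at its end, stays where left
- bar_tip (a point): centre of the round black end (15 mm dia, z 5 to 27 mm) of the retaining bar, 89 mm from its pivot
- small_bottle: white plastic bottle with screw cap, 45 mm dia x 90 high, standing beside the right (-y) rail of the dock; origin at the centre of its underside; loose bystander
- vial: small capped vial, 27 mm dia x 61 high, standing to the left of the dock; origin at the centre of its underside; loose bystander
- cap_key: grey plastic cap key (ribbed 36 mm head on the table, narrower stem up), 55 mm high, standing beside the charger, beyond the bottle; origin at the centre of its underside; loose bystander

How it is judged:
On the way, in this order (a step that is already met when the one before it is completed fails the run):
1. the pack is home in the dock, on its contacts, with the bar still open (x of battery_pack in the frame of charger_dock between 0 and 0.008 m and y of battery_pack in the frame of charger_dock between -0.006 and 0.006 m and angle between the x axis of battery_pack and the x axis of charger_dock, either way round below 0.07 rad and value of joint contact_pins above 0.002 m and angle between battery_pack's own z axis and vertical below 0.04 rad and value of joint retaining_bar above 0.6 rad), for 0.2 s.
2. the retaining bar is shut behind the pack (value of joint retaining_bar below 0.12 rad), for 0.2 s.
At the end, for the whole second after the job is handed in: The pack is at rest, upright within 0.04 rad, origin at dock x 0 to +8 mm (home +3) and within 6 mm of the middle line, square to the dock within 0.07 rad, pins pressed over 2 mm, bar within 0.12 rad of shut; the pack was home before the bar was shut (x of battery_pack in the frame of charger_dock between 0 and 0.008 m and y of battery_pack in the frame of charger_dock between -0.006 and 0.006 m and angle between the x axis of battery_pack and the x axis of charger_dock, either way round below 0.07 rad and value of joint contact_pins above 0.002 m and angle between battery_pack's own z axis and vertical below 0.04 rad and value of joint retaining_bar below 0.12 rad and linear speed of battery_pack below 0.01 m/s); the robot touches nothing.
It fails at once if the pack tips (more than 0.15 rad) (angle between battery_pack's own z axis and vertical above 0.15 rad).
It fails at once if the pack is lifted (more than 12 mm) (height (world z) of battery_pack above 0.012 m).
It fails at once if the carrying handle is touched (contact force between any of the fingers, the arm and pack_handle above 0.5 N).
It fails at once if the bottle, the vial or the cap key is moved (more than 15 mm) or knocked over (distance of any of small_bottle, vial, cap_key from where it was at the start of the episode above 0.015 m or angle between any of small_bottle, vial, cap_key's own z axis and vertical above 0.3 rad).
It also fails if it takes over 64 s, if anything falls off the work surface, if the arm or the gripper's body presses on something with over 40 N, if the wrist force passes 120 N, or if a joint passes its speed limit or range.

## Robot

A 6-joint arm with a two-finger parallel gripper is mounted at the origin on a cart in front of the work surface, level with it; the furniture and walls round the work are solid. World frame = base frame: x ahead of the robot, y to its left, z up, the work surface at z = 0. Lengths are in m, angles in rad, forces in N, time in s.
With the tool pointing down it reaches from about 0.325 to 0.9 m from the base axis. Payload 6.1 kg.
Tool frame: the origin (TCP) lies midway between the tips of the shut fingers; the grasp point (between the pads) lies 19 mm behind it; z points along the fingers, y is the line along which they close (so a half turn about z gives the same grasp; the last joint's range is limited). The gripper opens to 87 mm and grips with 3 to 60 N. Pads are 19 mm wide; open, the fingers measure 117 mm over their backs; the gripper's body (75 mm by 190 mm) begins 51 mm behind the grasp point.
Start: joints at [-1.253, 0.22, 1.526, -0, 1.395, -0.126], TCP at [0.268, -0.564, 0.223] pointing down, gripper open.
Joint ranges: [-2.98, 2.98], [-0.91, 2.08], [0.09, 2.57], [-1.24, 4.39], [0.2, 2.65], [-2.68, 2.68]. Speed limits (rad/s): [2.57, 2.57, 3.01, 3.14, 3.14, 3.14].

## Interface

Orientations are given as a unit quaternion [w, x, y, z].
In Python, from rig import manip gives the robot as it stands.
- The arm moves only by the tool send_rows, never from a script. Its argument "series" is a list that holds one entry, the list of rows, each a list of 5 numbers: the shift along the tool's x, y, z in mm, then the turn about the tool's z in degrees, then the opening, from 0 (shut) to 1 (fully open). A call has exactly 8 rows; each row is the pose to reach, as a shift and turn from the pose commanded when the call began, along the tool's axes at that moment; what a row does not reach only later rows make up. A row lasts 1/12 s, in which the tool goes at most 41.7 mm and 7.16 degrees, less where a joint would pass 70% of its speed; a pose out of reach is approached as far as the arm can. A call with a gripper value outside its range is refused whole. The fingers move at their own pace and stop on an object; "newtons" is the grip in N (left out, the last holds). Time passes only in rows, so rows that repeat a pose let the fingers close, or fill a call up. It gives the time, the measured TCP pose, the force, the opening and the grip force at its end, in the units of the state.
- manip.read_state(): the state, without advancing time (a new reading comes with each control period).
- manip.grab_frame(name): name is "scene" or "top"; returns the picture (480x640x3 uint8, blue, green, red); there is no depth.
- manip.calibration(name): a dict with "camera_matrix" (3x3 intrinsics, pixels), "k1" (the pictures are not rectified: a ray, as slopes to the right and down, at radius r is drawn at 1 + k1 r^2 times it, then the intrinsics apply), "R" (3x3) and "t" (3): a world point X has camera coordinates R X + t. Camera axes: x right, y down, z forward; pixel columns grow to the right and rows downward; lengths in m; the calibration is good to about 2 mm. A picture is of the moment at which its call begins. calibration takes no time and is no camera call.
- manip.close_job(): hands the job in; it is judged then, once.
The state is a dict: "clock": time; "joints": joint angles; "qd": joint speeds; "tau": joint torques, N m; "tcp_pos": TCP position; "tcp_rot": TCP orientation; "ft_force": force on the tool from outside, world axes, zero at the start; "wrist_torque": the same for the moment, N m; "finger_gap": finger opening in m; "finger_force": force on a finger pad.
Only numpy, scipy, OpenCV 4.12 (cv2) and the standard library are available. Lean on these libraries where they do the work, as an engineer would, in place of code of your own. Each camera call takes 0.05 s, during which the arm holds its last target. There are 200 camera calls.

## Working session

There is one attempt and no reset: what is moved stays moved. The work goes in short steps, Python scripts to look and compute and a tool call to move; the robot and the scene stay as the last step left them, time stands still between calls to the robot, and variables do not carry over. Pictures are saved under pics/ and viewed, at most 10 in all, crops included, and the job is handed in when it is done.

Besides the shell and the picture viewer there is one more tool, called after "Call:" as a command line: name --argument value ..., lists and objects as JSON in quotes. send_rows: Moves the arm, as the interface text tells. Its arguments: {"type":"object","properties":{"series":{"type":"array","items":{"type":"array","items":{"type":"array","items":{"type":"number"}}}},"newtons":{"type":"number"}},"required":["series"]}

```bash
mkdir -p pics; cat > h.py <<'E'
import numpy as np, cv2
from rig import manip
def snap(n,f):
    im=manip.grab_frame(n); cv2.imwrite('pics/'+f,im); return im
def ray(n,uv):
    c=manip.calibration(n); K=np.array(c["camera_matrix"]);R=np.array(c["R"]);t=np.array(c["t"])
    d=np.linalg.solve(K,[uv[0],uv[1],1.]); s=d[:2].copy()
    for _ in range(20): s=d[:2]/(1+c["k1"]*(s@s))
    return -R.T@t, R.T@np.array([s[0],s[1],1.])
def pt(n,uv,z):
    o,d=ray(n,uv); return o+d*(z-o[2])/d[2]
def proj(n,X):
    c=manip.calibration(n); K=np.array(c["camera_matrix"]);p=np.array(c["R"])@X+np.array(c["t"])
    s=p[:2]/p[2]; s=s*(1+c["k1"]*(s@s)); return (K@[s[0],s[1],1])[:2]
E
python3 - <<'E'
from h import *
snap('top','t0.png');snap('scene','s0.png')
s=manip.read_state();print(s['tcp_pos'],s['tcp_rot'],s['clock'],s['ft_force'])
for n in('top','scene'):
  c=manip.calibration(n);print(ray(n,(320,240)),c['camera_matrix'],c['k1'])
E
```

```text
[ 0.2681926  -0.56395217  0.22155315] [-8.41753382e-04  9.75483252e-01  2.20072053e-01 -8.36692679e-05] 0.1 [ 0.07089806  0.49310416 -0.20071902]
(array([0.50014173, 0.21024936, 0.93989013]), array([ 0.15114627,  0.00922546, -0.98867068])) [[480.28502214   0.         323.42448864]
 [  0.         480.28502214 231.02575955]
 [  0.           0.           1.        ]] -0.11704816734848036
(array([0.26054501, 0.09600032, 0.82690686]), array([ 0.45635341,  0.10689788, -0.88350727])) [[497.40276638   0.         312.72757023]
 [  0.         497.40276638 236.24767078]
 [  0.           0.           1.        ]] -0.003442341564222069
```

View pics/t0.png

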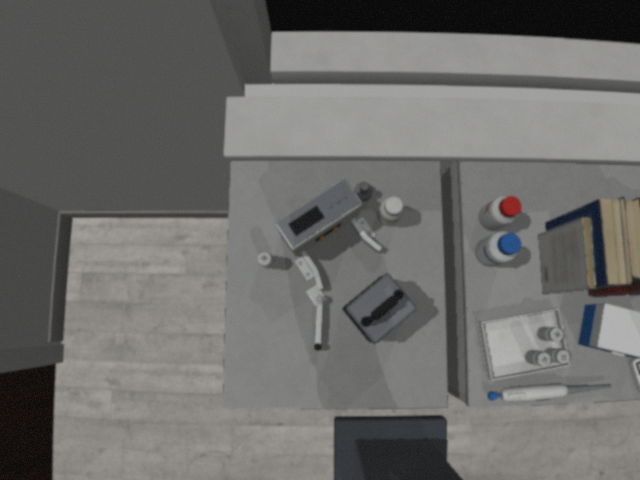

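View pics/s0.png

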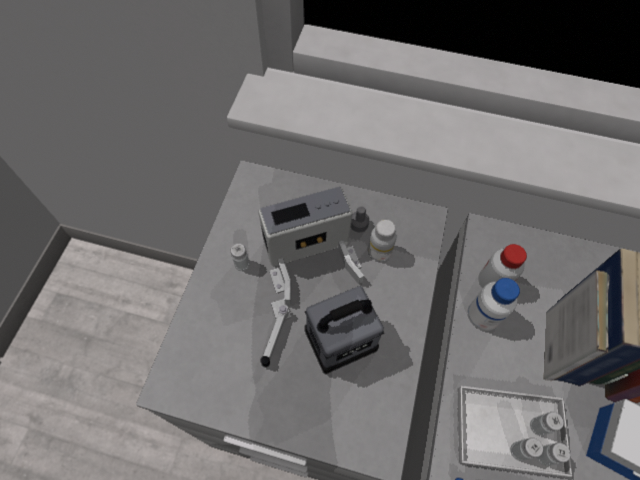

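The pack sits around (380,308) in top, the dock's charger around (320,215), and the bar from (317,297) to (318,347). I'll enlarge both for corner picks.

```bash
python3 - <<'E'
import cv2
a=cv2.imread('pics/t0.png')[170:360,240:430];cv2.imwrite('pics/t0c.png',cv2.resize(a,(570,570),interpolation=cv2.INTER_CUBIC)*1)
a=cv2.imread('pics/s0.png')[180:380,220:410];cv2.imwrite('pics/s0c.png',cv2.resize(a,(570,600),interpolation=cv2.INTER_CUBIC))
E
```

```text
(no output)
```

View pics/t0c.png

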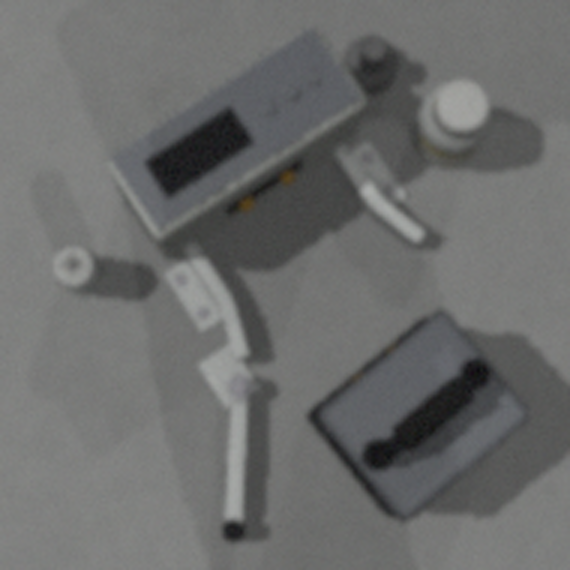

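View pics/s0c.png

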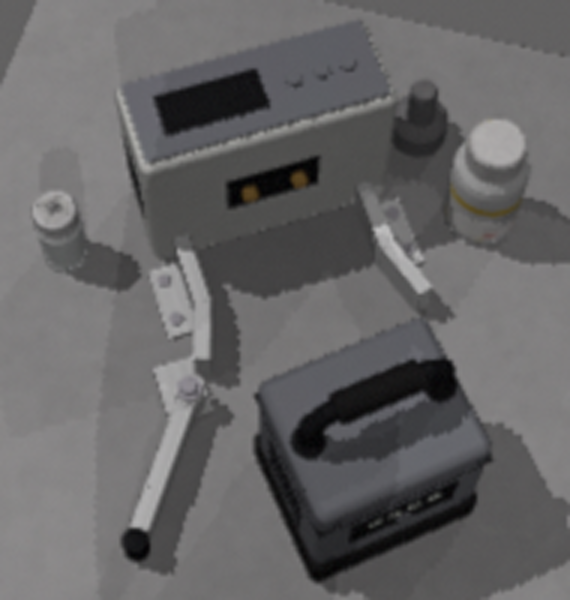

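Dock front-top edge runs (159,238)–(363,100) in the top crop, pack top corners (440,316),(318,412),(402,508),(525,412); gauge panel faces the robot. I'll fit poses from both views.

```bash
cat > fit.py <<'E'
from h import *
from scipy.optimize import least_squares
T=lambda u,v:('top',(240+u/3,170+v/3)); S=lambda u,v:('scene',(220+u/3,180+v/3))
def fit(obs,x0):
    def res(p):
        c,s=np.cos(p[2]),np.sin(p[2]); r=[]
        for (n,uv),X in obs:
            W=[p[0]+c*X[0]-s*X[1],p[1]+s*X[0]+c*X[1],X[2]]
            r+=list(proj(n,np.array(W))-uv)
        return np.array(r)
    o=least_squares(res,x0,loss='soft_l1'); return o.x,res(o.x).reshape(-1,2)
E
python3 - <<'E'
from fit import *
h=.118
dock=[(T(159,238),(.045,.075,h)),(T(363,100),(.045,-.075,h)),(S(150,167),(.045,.075,h)),(S(397,98),(.045,-.075,h)),
 (T(238,384),(-.0475,.08,.027)),(S(190,387),(-.0475,.08,.027))]
pack=[(T(440,315),(.04,-.048,h)),(T(317,412),(.04,.048,h)),(T(402,510),(-.04,.048,h)),(T(526,412),(-.04,-.048,h)),
 (S(258,393),(.04,.048,h)),(S(425,320),(.04,-.048,h)),(S(490,458),(-.04,-.048,h)),(S(318,527),(-.04,.048,h)),
 (S(318,578),(-.042,.05,.004))]
for o in(dock,pack):
  x,r=fit(o,[.5,.1,.6]);print(x.round(4),np.degrees(x[2]).round(2));print(r.round(1).tolist())
for n,a,b,z in(('tip',T(233,530),S(136,543),.027),('bottle',T(462,106),S(498,145),.09),('vial',T(73,266),S(55,208),.061),('key',T(374,52),S(425,92),.055)):
  print(n,pt(*a,z).round(4),pt(*b,z).round(4))
E
```

```text
[0.6133 0.1788 0.5903] 33.82
[[-1.0, 0.2], [2.7, -0.7], [-3.2, 1.3], [1.3, -0.5], [0.3, -0.2], [-0.4, -0.1]]
[0.5087 0.1125 0.6761] 38.74
[[1.8, -2.5], [-0.7, 0.4], [0.7, 5.1], [2.9, 1.7], [-1.9, -3.8], [-0.1, -2.7], [2.0, -2.4], [-0.3, 0.2], [-2.8, 3.1]]
tip [0.4384 0.222  0.027 ] [0.4372 0.2201 0.027 ]
bottle [0.6943 0.0841 0.09  ] [0.6931 0.083  0.09  ]
vial [0.5992 0.3209 0.061 ] [0.6006 0.3195 0.061 ]
key [0.7371 0.1341 0.055 ] [0.7378 0.1322 0.055 ]
```

```bash
python3 - <<'E'
from h import *
from fit import T,S
for name,L in(('Ptop',[T(440,315),T(317,412),T(402,510),T(526,412)]),('Pscene',[S(425,320),S(258,393),S(318,527),S(490,458)])):
  P=np.array([pt(*l,.118)[:2] for l in L]);print(name,P.round(4).tolist(),P.mean(0))
  for i in range(4):
    d=P[(i+1)%4]-P[i];print(np.linalg.norm(d).round(4),np.degrees(np.arctan2(d[1],d[0])).round(1))
for L in([T(159,238),T(363,100)],[S(150,167),S(397,98)]):
  P=[pt(*l,.118)[:2] for l in L];d=P[0]-P[1];print(np.array(P).round(4),np.linalg.norm(d),np.degrees(np.arctan2(d[1],d[0]))-90)
print(np.array([pt(*S(x,y),z)[:2] for x,y,z in((318,578,.003),(475,507,.01),(255,447,.032))]).round(4))
a=cv2.imread('pics/t0.png')[265:350,335:425];b=cv2.imread('pics/s0.png')[275:385,295:395]
a=cv2.convertScaleAbs(a,alpha=1.8,beta=0);b=cv2.convertScaleAbs(b,alpha=1.8,beta=0)
A=cv2.resize(a,None,fx=4,fy=4,interpolation=cv2.INTER_CUBIC);B=cv2.resize(b,None,fx=4,fy=4,interpolation=cv2.INTER_CUBIC)
c=np.zeros((440,780,3),np.uint8);c[:340,:360]=A;c[:,370:770]=B;cv2.imwrite('pics/c2.png',c)
E
```

```text
Ptop [[0.5655, 0.1033], [0.5105, 0.1738], [0.4558, 0.1261], [0.5105, 0.0551]] [0.51057963 0.11455912]
0.0894 128.0
0.0725 -138.9
0.0896 -52.5
0.0732 41.2
Pscene [[0.5656, 0.099], [0.5048, 0.1706], [0.4477, 0.1246], [0.5031, 0.0522]] [0.50533287 0.11161246]
0.094 130.3
0.0733 -141.1
0.0912 -52.6
0.078 36.8
[[0.6093 0.2644]
 [0.6912 0.1463]] 0.1437403019185629 34.735228879702206
[[0.6126 0.2618]
 [0.6909 0.1434]] 0.1420104862040331 33.46389908817258
[[0.451  0.1221]
 [0.5104 0.0479]
 [0.504  0.1728]]
```

View pics/c2.png

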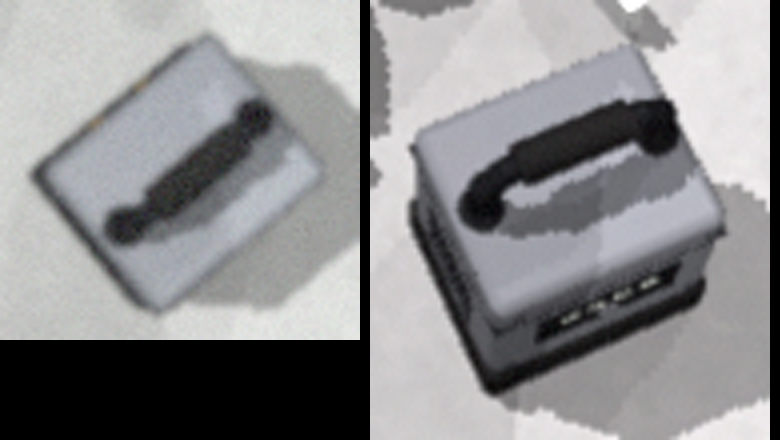

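```bash
cat >> h.py <<'E'
from scipy.spatial.transform import Rotation as Ro
D=np.array([.6133,.1788]);YD=np.radians(33.9)
def w(x,y):  # dock->world
    c,s=np.cos(YD),np.sin(YD);return D+[c*x-s*y,s*x+c*y]
def go(x,y,z,yaw):
    s=manip.read_state();q=s['tcp_rot'];R=Ro.from_quat([q[1],q[2],q[3],q[0]]).as_matrix()
    p=np.array(s['tcp_pos']);y0=np.degrees(np.arctan2(R[1,0],R[0,0]))
    d=R.T@(np.array([x,y,z])-p)*1000;c,sn=np.cos(YD),np.sin(YD);e=p[:2]-D
    print('t',round(s['clock'],2),'tcp',p.round(4),'dock',np.round([c*e[0]+sn*e[1],-sn*e[0]+c*e[1]],4),'yaw',y0.round(2),'tilt',R[:,2].round(3),'F',np.round(s['ft_force'],1))
    print('shift',d.round(1),'turn',round(y0-yaw,2))
E
python3 -c "
from h import *
go(.438,.0566,.2216,38.8)"
```

```text
t 0.1 tcp [ 0.2682 -0.564   0.2216] dock [-0.7007 -0.424 ] yaw 25.43 tilt [-0.001  0.002 -1.   ] F [ 0.1  0.5 -0.2]
shift [ 419.8 -487.5    0.9] turn -13.37
```

Call:
send_rows --series '[[[26,-30,0,-2,0.6],[52,-60,0,-4,0.6],[78,-90,0,-6,0.6],[104,-120,0,-8,0.6],[130,-150,0,-10,0.6],[156,-180,0,-12,0.6],[182,-210,0,-13.4,0.6],[208,-240,0,-13.4,0.6]]]'

```text
clock: 0.77
tcp_pos: [0.353, -0.2564, 0.2221]
tcp_rot: [-0.0, 0.943, 0.333, -0.0]
ft_force: [1.1, -0.3, -0.6]
finger_gap: 0.0529
finger_force: 0.0
```

```bash
python3 -c "
from h import *
go(.438,.0566,.2216,38.8)"
```

```text
t 0.77 tcp [ 0.353  -0.2564  0.2221] dock [-0.4588 -0.216 ] yaw 38.87 tilt [-0.  0. -1.] F [ 1.1 -0.3 -0.6]
shift [ 262.6 -190.3    0.6] turn 0.07
```

Call:
send_rows --series '[[[32,-24,0,0,0.6],[64,-47,0,0,0.6],[96,-70,0,0,0.6],[128,-93,0,0,0.6],[160,-116,0,0,0.6],[190,-138,0,0,0.6],[220,-160,0,0,0.6],[240,-175,0,0,0.6]]]'

```text
clock: 1.43
tcp_pos: [0.4304, 0.0315, 0.2224]
tcp_rot: [-0.0, 0.943, 0.333, 0.0]
ft_force: [0.8, -0.4, 0.7]
finger_gap: 0.0525
finger_force: 0.0
```

```bash
python3 -c "
from h import *
go(.438,.0566,.051,38.8)"
```

```text
t 1.43 tcp [0.4304 0.0315 0.2224] dock [-0.234  -0.0203] yaw 38.92 tilt [ 0.     0.001 -1.   ] F [ 0.8 -0.4  0.7]
shift [ 21.6 -14.7 171.4] turn 0.12
```

Call:
send_rows --series '[[[5,-2,20,0,0.6],[8,-4,50,0,0.6],[10,-8,80,0,0.6],[10,-8,110,0,0.6],[10,-8,130,0,0.6],[10,-8,140,0,0.6],[10,-8,140,0,0.6],[10,-8,140,0,0.6]]]'

```text
clock: 2.1
tcp_pos: [0.4332, 0.0409, 0.0828]
tcp_rot: [-0.0, 0.943, 0.332, -0.0]
ft_force: [0.7, -0.2, -0.4]
finger_gap: 0.0519
finger_force: 0.0
```

```bash
python3 - <<'E'
from h import *
go(.438,.0566,.051,38.8)
a=snap('scene','s1.png')[150:400,210:460];cv2.imwrite('pics/s1c.png',cv2.resize(cv2.convertScaleAbs(a,alpha=1.5),(600,600),interpolation=cv2.INTER_CUBIC))
E
```

```text
t 2.1 tcp [0.4332 0.0409 0.0828] dock [-0.2264 -0.014 ] yaw 38.82 tilt [-0.001  0.    -1.   ] F [ 0.7 -0.2 -0.4]
shift [13.6 -9.2 31.8] turn 0.02
```

View pics/s1c.png

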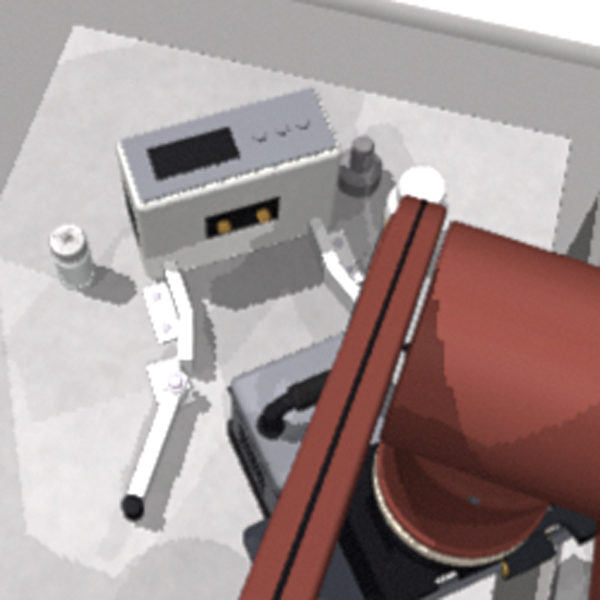

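Call:
send_rows --series '[[[6,-5,10,0,0.6],[13,-9,20,0,0.6],[13,-9,30,0,0.6],[13,-9,32,0,0.6],[13,-9,32,0,0.6],[20,-9,32,0,0.6],[28,-9,32,0,0.6],[36,-9,32,0,0.6]]]'

```text
clock: 2.82
tcp_pos: [0.457, 0.0708, 0.0513]
tcp_rot: [0.0, 0.943, 0.332, 0.001]
ft_force: [0.9, 0.2, -0.0]
finger_gap: 0.0518
finger_force: 0.0
```

```bash
python3 -c "
from h import *
go(.508-.0495*np.cos(.677),.113-.0495*np.sin(.677),.051,38.8)"
```

```text
t 2.82 tcp [0.457  0.0708 0.0513] dock [-0.19   -0.0024] yaw 38.79 tilt [ 0.002  0.    -1.   ] F [ 0.9  0.2 -0. ]
shift [16.7 -0.9  0.3] turn -0.01
```

Call:
send_rows --series '[[[6,0,0,0,0.6],[10,-1,0,0,0.6],[12,-1,0,0,0.6],[14,-1,0,0,0.6],[16,-1,0,0,0.6],[18,-1,0,0,0.6],[20,-1,0,0,0.6],[22,-1,0,0,0.6]]]'

```text
clock: 3.48
tcp_pos: [0.4712, 0.0846, 0.0504]
tcp_rot: [0.0, 0.943, 0.333, -0.001]
ft_force: [-7.7, -4.6, 7.8]
finger_gap: 0.0522
finger_force: 4.9
```

```bash
python3 - <<'E'
from h import *
go(*w(-.0465,0),.051,33.9)
print(manip.read_state()['wrist_torque'])
a=snap('scene','s2.png')[200:400,200:400];cv2.imwrite('pics/s2c.png',cv2.resize(cv2.convertScaleAbs(a,alpha=1.7),(600,600),interpolation=cv2.INTER_CUBIC))
E
```

```text
t 3.48 tcp [0.4712 0.0846 0.0504] dock [-0.1705  0.0011] yaw 38.84 tilt [-0.002 -0.001 -1.   ] F [-7.7 -4.6  7.8]
shift [123.4  11.8  -0.8] turn 4.94
[-0.70510411  1.14513713  0.04427266]
```

View pics/s2c.png

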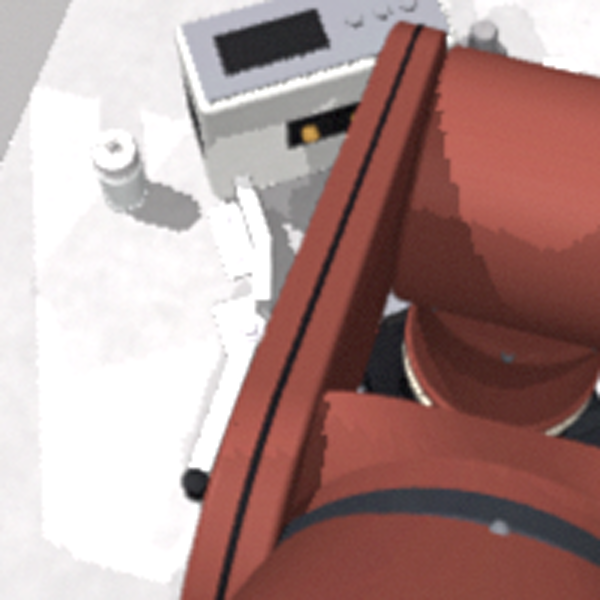

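```bash
python3 - <<'E'
from h import *
a=snap('top','t2.png')[170:360,240:430];cv2.imwrite('pics/t2c.png',cv2.resize(cv2.convertScaleAbs(a,alpha=1.7),(570,570),interpolation=cv2.INTER_CUBIC))
E
```

```text
(no output)
```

View pics/t2c.png

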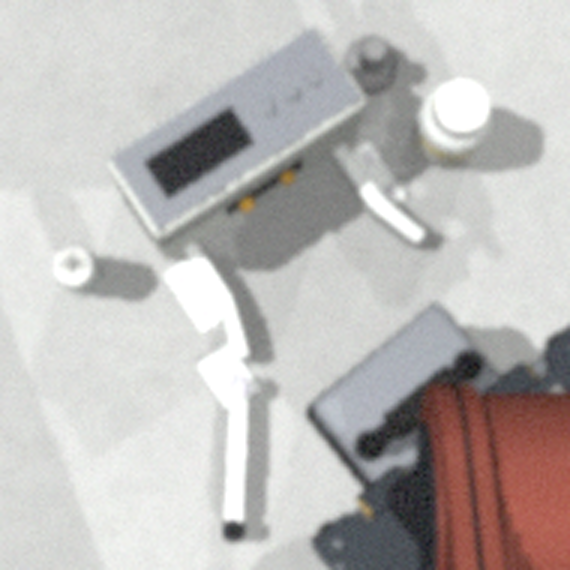

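Call:
send_rows --series '[[[-4,0,0,0,0.6],[-8,0,0,0,0.6],[-8,0,0,0,0.6],[-8,0,1,0,0.6],[-8,0,2,0,0.6],[-8,0,2.5,0,0.6],[-8,0,2.5,0,0.6],[-8,0,2.5,0,0.6]]]'

```text
clock: 4.25
tcp_pos: [0.466, 0.0801, 0.048]
tcp_rot: [-0.0, 0.943, 0.332, 0.0]
ft_force: [0.0, 0.1, -0.2]
finger_gap: 0.0519
finger_force: 0.0
```

```bash
python3 - <<'E'
from h import *
go(*w(-.0465,0),.048,33.9)
E
```

```text
t 4.25 tcp [0.466  0.0801 0.048 ] dock [-0.1773  0.0003] yaw 38.83 tilt [ 0.  0. -1.] F [ 0.   0.1 -0.2]
shift [1.303e+02 1.150e+01 1.000e-01] turn 4.93
```

Call:
send_rows --series '[[[0,0,0.5,0,0.6],[0,0,1,0,0.6],[0,0,1,0,0.6],[2,0,1,0,0.6],[5,0,1,0,0.6],[8,0,1,0,0.6],[11,0,1,0,0.6],[14,1,1,0,0.6]]]'

```text
clock: 4.92
tcp_pos: [0.4761, 0.0872, 0.0479]
tcp_rot: [0.0, 0.943, 0.333, -0.002]
ft_force: [-14.0, -6.2, 17.4]
finger_gap: 0.0523
finger_force: 13.0
```

```bash
python3 - <<'E'
from h import *
go(*w(-.0465,0),.048,33.9)
a=snap('top','t3.png')[170:360,240:430];cv2.imwrite('pics/t3c.png',cv2.resize(cv2.convertScaleAbs(a,alpha=1.7),(570,570),interpolation=cv2.INTER_CUBIC))
E
```

```text
t 4.92 tcp [0.4761 0.0872 0.0479] dock [-0.165   0.0005] yaw 38.87 tilt [-0.004 -0.002 -1.   ] F [-14.   -6.2  17.4]
shift [118.   10.8  -0.7] turn 4.97
```

View pics/t3c.png

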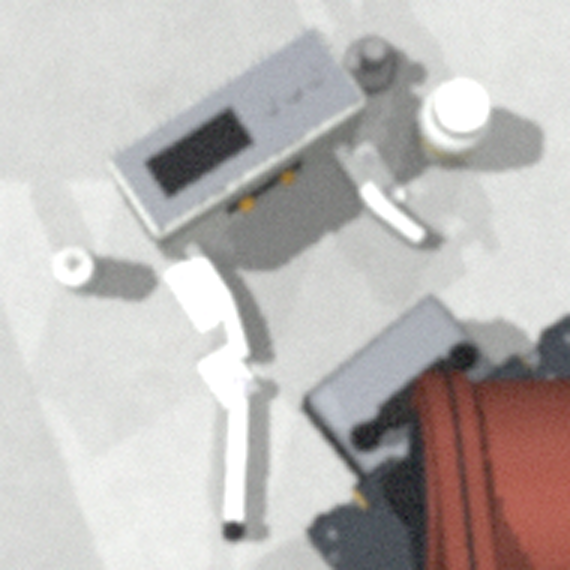

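Call:
send_rows --series '[[[-5,0,-0.5,0,0.6],[-10,0,-1,0,0.6],[-10,0,0,0,0.6],[-10,0,1,0,0.6],[-10,0,1,0,0.6],[-10,0,1,0,0.6],[-10,0,1,0,0.6],[-10,0,1,0,0.6]]]'

```text
clock: 5.63
tcp_pos: [0.4697, 0.0819, 0.0461]
tcp_rot: [-0.0, 0.943, 0.332, 0.0]
ft_force: [-0.1, 1.0, -0.1]
finger_gap: 0.0525
finger_force: 0.0
```

Call:
send_rows --series '[[[0,0,0.5,0,0.6],[0,0,1,0,0.6],[0,0,1,0,0.6],[0,0,1,0,0.6],[0,0,1,0,0.6],[0,0,1,0,0.6],[0,0,1,0,0.6],[0,0,1,0,0.6]]]'

```text
clock: 6.3
tcp_pos: [0.4696, 0.0818, 0.0451]
tcp_rot: [0.0, 0.943, 0.332, 0.0]
ft_force: [-0.2, -0.3, 0.5]
finger_gap: 0.0524
finger_force: 0.0
```

Call:
send_rows --series '[[[0,0,0.5,0,0.6],[0,0,1,0,0.6],[0,0,1.5,0,0.6],[0,0,2,0,0.6],[0,0,2,0,0.6],[0,0,2,0,0.6],[0,0,2,0,0.6],[0,0,2,0,0.6]]]'

```text
clock: 6.97
tcp_pos: [0.4697, 0.0818, 0.0444]
tcp_rot: [0.0, 0.943, 0.332, -0.0]
ft_force: [-8.0, -0.7, 14.0]
finger_gap: 0.052
finger_force: 6.8
```

Call:
send_rows --series '[[[0,0,0.5,0,0.6],[0,0,1,0,0.6],[0,0,1.5,0,0.6],[0,0,2,0,0.6],[0,0,2,0,0.6],[0,0,2,0,0.6],[0,0,2,0,0.6],[0,0,2,0,0.6]]]'

```text
clock: 7.63
tcp_pos: [0.4698, 0.0818, 0.0443]
tcp_rot: [0.0, 0.943, 0.333, -0.0]
ft_force: [-18.6, -3.2, 33.1]
finger_gap: 0.0523
finger_force: 16.7
```

Call:
send_rows --series '[[[0,0,-1.5,0,0.6],[0,0,-2.8,0,0.6],[3,0,-2.8,0,0.6],[6,0,-2.8,0,0.6],[9,1,-2.8,0,0.6],[12,1,-2.8,0,0.6],[15,1,-2.8,0,0.6],[18,1,-2.8,0,0.6]]]'

```text
clock: 8.3
tcp_pos: [0.482, 0.0898, 0.0498]
tcp_rot: [0.001, 0.943, 0.334, -0.005]
ft_force: [-36.9, -16.0, 61.4]
finger_gap: 0.0518
finger_force: 35.9
```

```bash
python3 - <<'E'
from h import *
go(*w(-.0465,0),.045,33.9)
a=snap('top','t4.png')[170:360,240:430];cv2.imwrite('pics/t4c.png',cv2.resize(cv2.convertScaleAbs(a,alpha=1.7),(570,570),interpolation=cv2.INTER_CUBIC))
E
```

```text
t 8.3 tcp [0.482  0.0898 0.0498] dock [-0.1586 -0.0006] yaw 38.98 tilt [-0.008 -0.006 -1.   ] F [-36.9 -16.   61.4]
shift [111.8   9.3   3.7] turn 5.08
```

View pics/t4c.png

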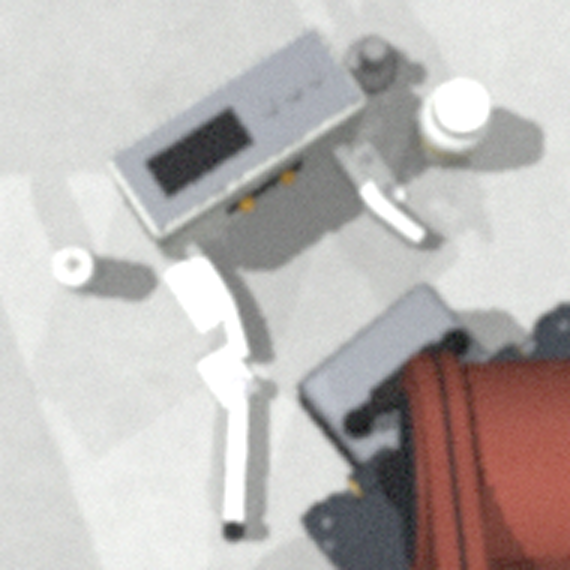

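```bash
python3 - <<'E'
from h import *
s=manip.read_state()
for k in('joints','tau','tcp_pos','ft_force','wrist_torque','finger_gap','finger_force'):print(k,np.round(s[k],4))
F=np.array(s['ft_force']);t=np.array(s['wrist_torque'])
F1=np.array([-7.7,-4.6,7.8]);t1=np.array([-.705,1.145,.044])
for f,m in((F,t),(F1,t1)):
  y=np.radians(38.9);u=np.array([np.cos(y),np.sin(y),0]);v=np.array([-u[1],u[0],0])
  print(f@u,f@v,f[2],m@u,m@v,m[2])
E
```

```text
joints [ 0.0274  0.1111  2.0031 -0.005   1.0318  0.921 ]
tau [  2.9838 -17.4575 -27.8389   2.4508  -8.6141   0.6421]
tcp_pos [0.4835 0.0904 0.0495]
ft_force [-36.3675 -14.628   62.5698]
wrist_torque [-0.8476  4.1744  0.6551]
finger_gap 0.0525
finger_force 35.6455
-37.48857095367293 11.453290760442334 62.56982555668604 1.961765904600434 3.7809247666004544 0.655085810616365
-8.881102308837315 1.255397060680205 7.8 0.170356281297647 1.3338023607050773 0.044
```

Call:
send_rows --series '[[[0,0,-4,0,0.6],[-4,0,-8,0,0.6],[-10,0,-14,0,0.6],[-14,0,-16,0,0.6],[-14,0,-16,0,0.6],[-14,0,-16,0,0.6],[-14,0,-16,0,0.6],[-14,0,-16,0,0.6]]]'

```text
clock: 9.02
tcp_pos: [0.4733, 0.0836, 0.0595]
tcp_rot: [-0.0, 0.943, 0.332, -0.0]
ft_force: [-0.3, -0.2, 0.2]
finger_gap: 0.0523
finger_force: 0.0
```

```bash
python3 - <<'E'
from h import *
go(*w(-.0465,0),.060,33.9)
# track patches from t0->t4->now in top picture (pack moved = now vs t0)
a=cv2.imread('pics/t0.png',0);t4=cv2.imread('pics/t4.png',0);n=cv2.cvtColor(snap('top','t5.png'),cv2.COLOR_BGR2GRAY)
def trk(c,ref,im,z,hw=7,sr=22):
    u,v=c;T=ref[v-hw:v+hw+1,u-hw:u+hw+1];S=im[v-sr-hw:v+sr//2+hw+1,u-sr-hw:u+sr//2+hw+1]
    r=cv2.matchTemplate(S,T,cv2.TM_CCOEFF_NORMED);_,m,_,l=cv2.minMaxLoc(r)
    q=(u-sr+l[0],v-sr+l[1]);d=pt('top',q,z)-pt('top',c,z);return q,round(m,2),(d[:2]*1000).round(1)
for nm,c,z in(('knobL',(366,322),.155),('knobR',(400,294),.155),('frontTop',(387,275),.118),('frontleft',(345,307),.06)):
    print(nm,trk(c,a,t4,z),trk(c,a,n,z))
E
```

```text
t 9.02 tcp [0.4733 0.0836 0.0595] dock [-0.1693 -0.0009] yaw 38.83 tilt [-0.  0. -1.] F [-0.3 -0.2  0.2]
shift [122.4   9.6  -0.5] turn 4.93
knobL ((359, 311), 0.95, array([17.6, 11.2])) ((362, 315), 0.99, array([11.2,  6.4]))
knobR ((394, 283), 0.93, array([17.9,  9.5])) ((396, 288), 0.97, array([9.8, 6.4]))
frontTop ((381, 266), 0.92, array([15.5, 10.1])) ((384, 269), 0.98, array([10.3,  5. ]))
frontleft ((340, 298), 0.89, array([16.2,  9.1])) ((342, 301), 0.96, array([10.8,  5.4]))
```

Call:
send_rows --series '[[[3,0,0,0,0.6],[5,0,0,0,0.6],[6,0,0,0,0.6],[7,0,0,0,0.6],[8,0,0,0,0.6],[9,0,0,0,0.6],[10,0,0,0,0.6],[10,0,0,0,0.6]]]'

```text
clock: 9.73
tcp_pos: [0.4802, 0.0892, 0.0597]
tcp_rot: [0.0, 0.943, 0.333, -0.001]
ft_force: [-5.3, -3.4, 4.0]
finger_gap: 0.0522
finger_force: 3.0
```

```bash
cat > st.py <<'E'
from h import *
go(*w(-.0465,0),.060,33.9)
s=manip.read_state();f=np.array(s['ft_force']);m=np.array(s['wrist_torque'])
y=np.radians(38.9);u=np.array([np.cos(y),np.sin(y),0]);v=np.array([-u[1],u[0],0])
print('Fu %.1f Fv %.1f Fz %.1f mu %.2f mv %.2f mz %.2f'%(f@u,f@v,f[2],m@u,m@v,m[2]),'h(a=.0095)',-(m@v+f[2]*.0095)/(f@u))
a=cv2.imread('pics/t0.png',0);n=cv2.cvtColor(snap('top','tn.png'),cv2.COLOR_BGR2GRAY)
def trk(c,ref,im,z,hw=7,su=60,sv=75):
    u,v=c;T=ref[v-hw:v+hw+1,u-hw:u+hw+1];S=im[v-sv-hw:v+10+hw+1,u-su-hw:u+10+hw+1]
    r=cv2.matchTemplate(S,T,cv2.TM_CCOEFF_NORMED);_,k,_,l=cv2.minMaxLoc(r)
    i,j=l
    if 0<i<r.shape[1]-1 and 0<j<r.shape[0]-1:
        sub=lambda p,q,w:(p-w)/(2*(p-2*q+w)); i+=sub(r[j,i-1],r[j,i],r[j,i+1]); j+=sub(r[l[1]-1,l[0]],r[l[1],l[0]],r[l[1]+1,l[0]])
    d=pt('top',(u-su+i,v-sv+j),z)-pt('top',c,z);return round(k,2),(d[:2]*1000).round(1)
for nm,c,z in(('knobL',(366,322),.155),('knobR',(400,294),.155),('frontTop',(387,275),.118),('frontleft',(345,307),.06)):
    print(nm,*trk(c,a,n,z))
E
python3 st.py
```

```text
t 9.73 tcp [0.4802 0.0892 0.0597] dock [-0.1605 -0.0002] yaw 38.85 tilt [-0.002 -0.001 -1.   ] F [-5.3 -3.4  4. ]
shift [113.6   9.7  -0.6] turn 4.95
Fu -6.3 Fv 0.7 Fz 4.0 mu -0.00 mv 0.76 mz 0.04 h(a=.0095) 0.12627017744362043
knobL 0.94 [11.5  6.7]
knobR 0.89 [11.3  6.2]
frontTop 0.97 [10.9  5.4]
frontleft 0.95 [11.7  6.1]
```

Call:
send_rows --series '[[[1,0,0,0,0.6],[2,0,0,0,0.6],[3,0,0,0,0.6],[4,0,0,0,0.6],[5,0,0,0,0.6],[6,0,0,0,0.6],[7,0,0,0,0.6],[8,0,0,0,0.6]]]'

```text
clock: 10.45
tcp_pos: [0.4858, 0.0937, 0.0597]
tcp_rot: [0.0, 0.943, 0.332, -0.002]
ft_force: [-7.0, -5.4, 6.7]
finger_gap: 0.0523
finger_force: 4.6
```

```bash
python3 st.py
```

```text
t 10.45 tcp [0.4858 0.0937 0.0597] dock [-0.1533  0.0005] yaw 38.84 tilt [-0.004 -0.002 -1.   ] F [-7.  -5.4  6.7]
shift [106.3   9.7  -0.8] turn 4.94
Fu -8.8 Fv 0.2 Fz 6.7 mu -0.03 mv 1.30 mz -0.04 h(a=.0095) 0.15490569997685125
knobL 0.92 [17.2 10.8]
knobR 0.86 [16.3 10.1]
frontTop 0.95 [16.5 10.4]
frontleft 0.94 [17.2 10.4]
```

Call:
send_rows --series '[[[3,0,0,0.3,0.6],[6,0.5,0,0.6,0.6],[9,0.8,0,0.9,0.6],[12,1,0,1.2,0.6],[15,1.4,0,1.5,0.6],[18,1.6,0,1.8,0.6],[21,1.9,0,2.1,0.6],[24,2.2,0,2.4,0.6]]]'

```text
clock: 11.17
tcp_pos: [0.5054, 0.1075, 0.0594]
tcp_rot: [-0.0, 0.95, 0.313, -0.003]
ft_force: [-7.3, -4.2, 6.7]
finger_gap: 0.0524
finger_force: 4.3
```

```bash
python3 st.py
```

```text
t 11.17 tcp [0.5054 0.1075 0.0594] dock [-0.1293  0.001 ] yaw 36.44 tilt [-0.005 -0.001 -1.   ] F [-7.3 -4.2  6.7]
shift [82.6  4.7 -1. ] turn 2.54
Fu -8.3 Fv 1.3 Fz 6.7 mu 0.38 mv 1.21 mz 0.10 h(a=.0095) 0.15340752745823658
knobL 0.9 [38.4 24.1]
knobR 0.79 [36.2 21.2]
frontTop 0.87 [10.2 25.1]
frontleft 0.77 [126.1  49.8]
```

Call:
send_rows --series '[[[3,0,0,0.3,0.6],[6,0.3,0,0.6,0.6],[9,0.5,0,0.9,0.6],[12,0.7,0,1.2,0.6],[15,0.9,0,1.5,0.6],[18,1,0,1.9,0.6],[21,1.2,0,2.2,0.6],[24,1.4,0,2.5,0.6]]]'

```text
clock: 11.88
tcp_pos: [0.5255, 0.1207, 0.0592]
tcp_rot: [-0.0, 0.956, 0.292, -0.003]
ft_force: [-7.0, -3.0, 4.0]
finger_gap: 0.0521
finger_force: 4.0
```

```bash
cat > st2.py <<'E'
from h import *
from scipy.optimize import least_squares
go(*w(-.0465,0),.060,33.9)
print(np.round(manip.read_state()['wrist_torque'],2))
# find the pack's dark handle: render fit by template rotation of t0 handle patch in top picture
a=cv2.imread('pics/t0.png',0);n=cv2.cvtColor(snap('top','tn.png'),cv2.COLOR_BGR2GRAY)
c0=np.array([382.,308.]);best=None
for da in np.arange(-8,4,.5):
    M=cv2.getRotationMatrix2D(tuple(c0),da,1);T=cv2.warpAffine(a,M,(640,480))
    for nm,c in(('L',(366,322)),('R',(400,294))): pass
    t=T[296:320,350:386]   # left half of the lid incl. left knob, front-left part
    r=cv2.matchTemplate(n[200:320,280:390],t,cv2.TM_CCOEFF_NORMED);_,k,_,l=cv2.minMaxLoc(r)
    if best is None or k>best[0]: best=(k,da,l)
k,da,l=best; shift=np.array([280+l[0]-350,200+l[1]-296.])
c=c0+shift; P=pt('top',c,.125)-pt('top',c0,.125)
e=np.array([.508,.1125])+P[:2]-D;cs,sn=np.cos(YD),np.sin(YD)
print('match %.2f rot %.1f'%(k,da),'moved',P[:2].round(4),'pack dock',(cs*e[0]+sn*e[1]).round(4),(-sn*e[0]+cs*e[1]).round(4),'yaw',38.8+da)
E
python3 st2.py
```

```text
t 11.88 tcp [0.5255 0.1207 0.0592] dock [-0.1053  0.0008] yaw 33.93 tilt [-0.005 -0.001 -1.   ] F [-7. -3.  4.]
shift [58.8  0.8 -1.1] turn 0.03
[-0.47  1.11  0.12]
match 0.89 rot -7.0 moved [0.1644 0.1174] pack dock 0.0776 0.0094 yaw 31.799999999999997
```

Call:
send_rows --series '[[[3,0,0,0,0.6],[6,0,0,0,0.6],[9,0,0,0,0.6],[12,0,0,0,0.6],[15,0,0,0,0.6],[18,0,0,0,0.6],[21,0,0,0,0.6],[24,0,0,0,0.6]]]'

```text
clock: 12.6
tcp_pos: [0.5451, 0.1339, 0.059]
tcp_rot: [-0.0, 0.956, 0.292, -0.003]
ft_force: [-7.8, -4.0, 4.6]
finger_gap: 0.0524
finger_force: 4.2
```

```bash
python3 - <<'E'
from h import *
go(*w(-.0465,0),.060,33.9)
n=snap('top','t6.png');s=snap('scene','s6.png')
# visible dark knob of the handle, left one, in the top view
g=cv2.cvtColor(n,cv2.COLOR_BGR2GRAY)[230:330,290:400]
m=(g<38).astype(np.uint8);k,l,st,c=cv2.connectedComponentsWithStats(m)
for i in range(1,k):
    if st[i,4]>25: print(st[i]+[290,230,0,0,0],c[i]+[290,230])
a=cv2.resize(n[190:330,260:400],None,fx=3,fy=3,interpolation=cv2.INTER_CUBIC);cv2.imwrite('pics/t6c.png',a)
E
```

```text
t 12.6 tcp [0.5451 0.1339 0.059 ] dock [-0.0816  0.0007] yaw 33.94 tilt [-0.006 -0.002 -1.   ] F [-7.8 -4.   4.6]
shift [35.1  0.8 -1.2] turn 0.04
[333 269   6   9  36] [335.27777778 273.08333333]
[364 302  27  16 172] [372.49418605 308.34302326]
```

```bash
python3 - <<'E'
from h import *
def loc(p,yaw,l):
    c,s=np.cos(yaw),np.sin(yaw);return np.array([p[0]+c*l[0]-s*l[1],p[1]+s*l[0]+c*l[1],l[2]])
g=cv2.imread('pics/t0.png',0)[300:340,350:420];m=(g<38).astype(np.uint8);k,l,st,c=cv2.connectedComponentsWithStats(m)
print([ (st[i].tolist(),(c[i]+[350,300]).round(1)) for i in range(1,k) if st[i,4]>15])
print(proj('top',loc((.508,.1125),np.radians(38.8),(0,.037,.14))))
for x,y in((-.0335,0),(-.0335,.004),(-.0285,0)): print(proj('top',loc(w(x,y),YD,(0,.037,.14))))
E
```

```text
[([12, 0, 35, 26, 301], array([379.3, 311.6]))]
[365.99255458 322.89404501]
[335.94725822 274.22740462]
[333.95272605 275.55804441]
[334.27605434 271.7342058 ]
```

Call:
send_rows --series '[[[3,0,0,0,0.6],[6,0,0,0,0.6],[9,0,0,0,0.6],[12,0,0,0,0.6],[15,0,0,0,0.6],[18,0,0,0,0.6],[21,0,0,0,0.6],[24,0,0,0,0.6]]]'

```text
clock: 13.37
tcp_pos: [0.5651, 0.1473, 0.0589]
tcp_rot: [-0.0, 0.956, 0.292, -0.003]
ft_force: [-6.7, -3.8, 4.3]
finger_gap: 0.0525
finger_force: 4.0
```

Call:
send_rows --series '[[[1,0,0,0,0.6],[2,0,0,0,0.6],[3,0,0,0,0.6],[4,0,0,0,0.6],[5,0,0,0,0.6],[6,0,0,0,0.6],[7,0,0,0,0.6],[8,0,0,0,0.6]]]'

```text
clock: 14.03
tcp_pos: [0.5713, 0.1515, 0.059]
tcp_rot: [0.0, 0.956, 0.292, -0.003]
ft_force: [-10.5, -4.9, 5.3]
finger_gap: 0.0524
finger_force: 5.3
```

```bash
python3 -c "
from h import *
go(*w(-.0465,0),.060,33.9)"
```

```text
t 14.03 tcp [0.5713 0.1515 0.059 ] dock [-0.0501  0.0008] yaw 33.93 tilt [-0.007 -0.002 -1.   ] F [-10.5  -4.9   5.3]
shift [ 3.6  0.8 -1. ] turn 0.03
```

Call:
send_rows --series '[[[0.5,0,0,0,0.6],[1,0,0,0,0.6],[1.5,0,0,0,0.6],[2,0,0,0,0.6],[2.5,0,0,0,0.6],[3,0,0,0,0.6],[3.5,0,0,0,0.6],[4,0,0,0,0.6]]]'

```text
clock: 14.7
tcp_pos: [0.5723, 0.1524, 0.0593]
tcp_rot: [0.001, 0.957, 0.292, -0.006]
ft_force: [-23.9, -11.1, 18.6]
finger_gap: 0.0525
finger_force: 13.0
```

```bash
python3 -c "
from h import *
go(*w(-.0465,0),.060,33.9)"
```

```text
t 14.7 tcp [0.5723 0.1524 0.0593] dock [-0.0488  0.0009] yaw 33.91 tilt [-0.012 -0.005 -1.   ] F [-23.9 -11.1  18.6]
shift [ 2.3  0.9 -0.7] turn 0.01
```

Call:
send_rows --series '[[[0.5,0,0,0,0.6],[1,0,0,0,0.6],[1.5,0,0,0,0.6],[2,0,0,0,0.6],[2,0,0,0,0.6],[2,0,0,0,0.6],[2,0,0,0,0.6],[2,0,0,0,0.6]]]'

```text
clock: 15.37
tcp_pos: [0.5724, 0.1524, 0.0596]
tcp_rot: [0.001, 0.957, 0.292, -0.008]
ft_force: [-29.4, -15.5, 24.9]
finger_gap: 0.0521
finger_force: 16.6
```

Call:
send_rows --series '[[[-3,0,0,0,0.6],[-7,0,0,0,0.6],[-12,0,0,0,0.6],[-20,0,0,0,0.6],[-40,0,0,0,0.4],[-65,0,0,0,0],[-95,0,0,0,0],[-125,0,0,0,0]]]'

```text
clock: 16.03
tcp_pos: [0.4745, 0.0856, 0.0599]
tcp_rot: [0.0, 0.956, 0.292, 0.0]
ft_force: [-0.1, 0.0, 0.3]
finger_gap: 0.0333
finger_force: 0.0
```

```bash
cat > bar.py <<'E'
from h import *
import sys
def C(ph,r,gap=0):
    n=np.array([np.cos(ph),-np.sin(ph)]);off=.0065+9.5e-3*abs(n[0])+15e-3*abs(n[1])+gap
    return np.array([-.0475,.08])+r*np.array([-np.sin(ph),-np.cos(ph)])-n*off
if __name__=='__main__':
  s=manip.read_state()
  for a in sys.argv[1:]:
    ph,r,z=map(float,a.split(','));c=C(ph,r);print(a,c.round(4));go(*w(*c),z,33.9)
E
python3 bar.py 2.5,.08,.06 2.5,.08,.014; python3 - <<'E'
from h import *
n=snap('top','t7.png')
def loc(p,yaw,l):
    c,s=np.cos(yaw),np.sin(yaw);return np.array([p[0]+c*l[0]-s*l[1],p[1]+s*l[0]+c*l[1],l[2]])
g=cv2.cvtColor(n,cv2.COLOR_BGR2GRAY)
print('pred knob',proj('top',loc(w(.003,0),YD,(0,.037,.14))),proj('top',loc(w(.003,0),YD,(0,-.037,.14))),'centre',proj('top',loc(w(.003,0),YD,(0,0,.155))))
g=g[220:300,300:400];m=(g<42).astype(np.uint8);k,l,st,c=cv2.connectedComponentsWithStats(m)
print([ ((st[i]+[300,220,0,0,0]).tolist(),(c[i]+[300,220]).round(1)) for i in range(1,k) if st[i,4]>25])
E
```

```text
2.5,.08,.06 [-0.0769  0.1579]
t 16.03 tcp [0.4745 0.0856 0.0599] dock [-1.672e-01  1.000e-04] yaw 33.97 tilt [ 0.001  0.    -1.   ] F [-0.1  0.   0.3]
shift [ 9.050e+01 -1.578e+02 -1.000e-01] turn 0.07
2.5,.08,.014 [-0.0769  0.1579]
t 16.03 tcp [0.4745 0.0856 0.0599] dock [-1.672e-01  1.000e-04] yaw 33.97 tilt [ 0.001  0.    -1.   ] F [-0.1  0.   0.3]
shift [  90.4 -157.8   45.9] turn 0.07
pred knob [323.80559532 256.10862892] [360.24764676 231.97537919] centre [342.44745173 242.69317092]
[([300, 220, 18, 12, 114], array([305.8, 223.6])), ([322, 231, 43, 31, 356], array([343.4, 244.4])), ([310, 250, 16, 25, 47], array([317.5, 262.5])), ([360, 256, 13, 11, 30], array([366.1, 260.5])), ([330, 274, 17, 10, 30], array([339. , 278.6]))]
```

```bash
python3 - <<'E'
from h import *
print('orig centre pred',proj('top',np.array([.508,.1125,.155])))
for f in('t0','t7'):
  g=cv2.imread(f'pics/{f}.png',0).astype(np.float32)
  for y in(.03,-.03,.0):
    P=[proj('top',np.array([*w(x,y),.118])) for x in np.arange(-.05,.075,.005)]
    print(f,y,cv2.remap(g,np.float32([[p[0] for p in P]]),np.float32([[p[1] for p in P]]),cv2.INTER_LINEAR).round().astype(int).ravel().tolist())
g=cv2.imread('pics/t0.png',0);m=(g[280:345,335:425]<42).astype(np.uint8);k,l,st,c=cv2.connectedComponentsWithStats(m)
print([(st[i].tolist(),(c[i]+[335,280]).round(1)) for i in range(1,k) if st[i,4]>25])
E
```

```text
orig centre pred [384.44327279 308.62218734]
t0 0.03 [116, 115, 113, 115, 114, 109, 109, 108, 108, 82, 70, 70, 71, 71, 70, 70, 66, 40, 56, 96, 93, 95, 86, 35, 28]
t0 -0.03 [107, 107, 107, 107, 109, 109, 108, 107, 104, 73, 72, 68, 68, 70, 69, 70, 66, 65, 68, 101, 103, 94, 95, 94, 93]
t0 0.0 [114, 115, 114, 116, 114, 113, 112, 113, 111, 75, 69, 68, 68, 68, 67, 71, 66, 40, 56, 100, 103, 95, 84, 39, 32]
t7 0.03 [77, 57, 41, 93, 107, 105, 108, 108, 100, 54, 25, 28, 76, 106, 105, 105, 104, 105, 83, 105, 100, 104, 91, 38, 29]
t7 -0.03 [75, 60, 43, 82, 101, 103, 93, 66, 65, 55, 24, 27, 54, 98, 102, 102, 103, 102, 86, 110, 111, 104, 102, 103, 102]
t7 0.0 [78, 60, 43, 85, 103, 101, 87, 64, 68, 59, 27, 32, 37, 88, 102, 103, 103, 102, 85, 111, 111, 104, 91, 40, 29]
[([27, 10, 41, 36, 409], array([382.9, 308.3]))]
```

Call:
send_rows --series '[[[10,-30,0,0,0],[20,-60,0,0,0],[35,-90,0,0,0],[55,-120,0,0,0],[75,-145,0,0,0],[90,-158,0,0,0],[90,-158,20,0,0],[90,-158,45,0,0]]]'

```text
clock: 16.75
tcp_pos: [0.4646, 0.2702, 0.017]
tcp_rot: [-0.0, 0.956, 0.293, 0.004]
ft_force: [0.2, -0.2, -0.6]
finger_gap: 0.0009
finger_force: 0.0
```

```bash
python3 bar.py 2.5,.08,.014 2.0,.08,.014 1.6,.08,.014 1.2,.08,.014 .8,.085,.014 .4,.088,.014 .25,.089,.014
```

```text
2.5,.08,.014 [-0.0769  0.1579]
t 16.75 tcp [0.4646 0.2702 0.017 ] dock [-0.0724  0.1588] yaw 34.07 tilt [ 0.007  0.003 -1.   ] F [ 0.2 -0.2 -0.6]
shift [-4.5  0.8  3. ] turn 0.17
2.0,.08,.014 [-0.1102  0.1352]
t 16.75 tcp [0.4646 0.2702 0.017 ] dock [-0.0724  0.1588] yaw 34.07 tilt [ 0.007  0.003 -1.   ] F [ 0.2 -0.2 -0.6]
shift [-37.9  23.4   2.8] turn 0.17
1.6,.08,.014 [-0.1268  0.1041]
t 16.75 tcp [0.4646 0.2702 0.017 ] dock [-0.0724  0.1588] yaw 34.07 tilt [ 0.007  0.003 -1.   ] F [ 0.2 -0.2 -0.6]
shift [-54.6  54.5   2.7] turn 0.17
1.2,.08,.014 [-0.1307  0.0733]
t 16.75 tcp [0.4646 0.2702 0.017 ] dock [-0.0724  0.1588] yaw 34.07 tilt [ 0.007  0.003 -1.   ] F [ 0.2 -0.2 -0.6]
shift [-58.6  85.3   2.7] turn 0.17
.8,.085,.014 [-0.1251  0.0379]
t 16.75 tcp [0.4646 0.2702 0.017 ] dock [-0.0724  0.1588] yaw 34.07 tilt [ 0.007  0.003 -1.   ] F [ 0.2 -0.2 -0.6]
shift [-53.1 120.7   2.8] turn 0.17
.4,.088,.014 [-0.1012  0.0072]
t 16.75 tcp [0.4646 0.2702 0.017 ] dock [-0.0724  0.1588] yaw 34.07 tilt [ 0.007  0.003 -1.   ] F [ 0.2 -0.2 -0.6]
shift [-29.3 151.5   3. ] turn 0.17
.25,.089,.014 [-0.0883 -0.0014]
t 16.75 tcp [0.4646 0.2702 0.017 ] dock [-0.0724  0.1588] yaw 34.07 tilt [ 0.007  0.003 -1.   ] F [ 0.2 -0.2 -0.6]
shift [-16.4 160.1   3.1] turn 0.17
```

Call:
send_rows --series '[[[-6,2,3,0,0],[-22,13,3,0,0],[-38,23,3,0,0],[-48,38,3,0,0],[-55,54,3,0,0],[-58,70,3,0,0],[-59,85,3,0,0],[-57,102,3,0,0]]]'

```text
clock: 17.42
tcp_pos: [0.4709, 0.1502, 0.0125]
tcp_rot: [-0.0, 0.957, 0.292, -0.0]
ft_force: [-0.9, 2.6, 0.4]
finger_gap: 0.0003
finger_force: 0.6
```

```bash
python3 bar.py .8,.085,.012 .4,.088,.012 .25,.089,.012 .15,.089,.012
```

```text
.8,.085,.012 [-0.1251  0.0379]
t 17.42 tcp [0.4709 0.1502 0.0125] dock [-0.1342  0.0557] yaw 33.9 tilt [-0.     0.001 -1.   ] F [-0.9  2.6  0.4]
shift [ 9.1 17.7  0.4] turn -0.0
.4,.088,.012 [-0.1012  0.0072]
t 17.42 tcp [0.4709 0.1502 0.0125] dock [-0.1342  0.0557] yaw 33.9 tilt [-0.     0.001 -1.   ] F [-0.9  2.6  0.4]
shift [33.  48.5  0.4] turn -0.0
.25,.089,.012 [-0.0883 -0.0014]
t 17.42 tcp [0.4709 0.1502 0.0125] dock [-0.1342  0.0557] yaw 33.9 tilt [-0.     0.001 -1.   ] F [-0.9  2.6  0.4]
shift [45.9 57.1  0.4] turn -0.0
.15,.089,.012 [-0.0787 -0.0053]
t 17.42 tcp [0.4709 0.1502 0.0125] dock [-0.1342  0.0557] yaw 33.9 tilt [-0.     0.001 -1.   ] F [-0.9  2.6  0.4]
shift [55.5 60.9  0.4] turn -0.0
```

Call:
send_rows --series '[[[4,9,0,0,0],[9,18,0,0,0],[15,27,0,0,0],[21,36,0,0,0],[27,43,0,0,0],[33,49,0,0,0],[39,53,0,0,0],[44,57,0,0,0]]]'

```text
clock: 18.08
tcp_pos: [0.5404, 0.1283, 0.0116]
tcp_rot: [0.0, 0.956, 0.292, -0.0]
ft_force: [-1.4, 0.3, 0.7]
finger_gap: 0.0004
finger_force: 0.3
```

```bash
python3 bar.py .25,.089,.012 .15,.089,.012
```

```text
.25,.089,.012 [-0.0883 -0.0014]
t 18.08 tcp [0.5404 0.1283 0.0116] dock [-0.0887 -0.0013] yaw 33.94 tilt [-0. -0. -1.] F [-1.4  0.3  0.7]
shift [ 0.3  0.2 -0.4] turn 0.04
.15,.089,.012 [-0.0787 -0.0053]
t 18.08 tcp [0.5404 0.1283 0.0116] dock [-0.0887 -0.0013] yaw 33.94 tilt [-0. -0. -1.] F [-1.4  0.3  0.7]
shift [ 9.9  4.  -0.4] turn 0.04
```

Call:
send_rows --series '[[[2,1,0,0,0],[4,2,0,0,0],[6,3,0,0,0],[8,4,0,0,0],[9,5,0,0,0],[10,5,0,0,0],[11,5,0,0,0],[12,5,0,0,0]]]'

```text
clock: 18.75
tcp_pos: [0.5526, 0.1307, 0.0119]
tcp_rot: [0.0, 0.956, 0.292, 0.0]
ft_force: [-0.1, -0.6, -0.4]
finger_gap: 0.0004
finger_force: 0.4
```

```bash
cat > ba.py <<'E'
from h import *
go(*w(-.0787,-.009),.012,33.9)
s=manip.read_state();print(np.round(s['wrist_torque'],2))
for n in('top','scene'):
  g=cv2.cvtColor(snap(n,f'b{int(s["clock"]*10)}{n}.png'),cv2.COLOR_BGR2GRAY).astype(np.float32)
  for ph in(0,.1,.2,.3): print(n,ph,proj(n,np.array([*w(-.0475-.089*np.sin(ph),.08-.089*np.cos(ph)),.027])).round(1))
E
python3 ba.py
```

```text
t 18.75 tcp [0.5526 0.1307 0.0119] dock [-0.0772 -0.006 ] yaw 33.93 tilt [ 0. -0. -1.] F [-0.1 -0.6 -0.4]
shift [-1.5  3.  -0.1] turn 0.03
[-0.19  0.03  0.02]
top 0 [358.7 271.7]
top 0.1 [361.1 275.7]
top 0.2 [363.1 280. ]
top 0.3 [364.7 284.4]
scene 0 [332.6 293.5]
scene 0.1 [334.  298.2]
scene 0.2 [335. 303.]
scene 0.3 [335.5 308. ]
```

Call:
send_rows --series '[[[0.5,0,0,0,0],[1,0.5,0,0,0],[1.5,1,0,0,0],[2,1,0,0,0],[2.5,2,0,0,0],[3,2,0,0,0],[3.5,2,0,0,0],[4,2,0,0,0]]]'

```text
clock: 19.52
tcp_pos: [0.5544, 0.1306, 0.0115]
tcp_rot: [-0.0, 0.956, 0.292, -0.003]
ft_force: [-13.3, -5.7, 10.5]
finger_gap: 0.0006
finger_force: 7.5
```

```bash
python3 ba.py|head -3
```

```text
t 19.52 tcp [0.5544 0.1306 0.0115] dock [-0.0757 -0.0071] yaw 33.95 tilt [-0.006 -0.001 -1.   ] F [-13.3  -5.7  10.5]
shift [-3.   1.9 -0.5] turn 0.05
[-0.4   1.14  0.08]
```

Call:
send_rows --series '[[[1.5,1,0,0,0],[1.5,1,0,0,0],[1.5,1,0,0,0],[-10,1,0,0,0],[-40,1,-10,0,0],[-70,1,-40,0,0],[-95,1,-70,0,0],[-120,1,-90,0,0]]]'

```text
clock: 20.28
tcp_pos: [0.4579, 0.0631, 0.1039]
tcp_rot: [0.0, 0.956, 0.292, 0.001]
ft_force: [1.2, 0.5, 0.6]
finger_gap: 0.0005
finger_force: 0.0
```

```bash
cat > ang.py <<'E'
from h import *
go(*w(-.0787,-.009),.012,33.9)
for n in('top','scene'):
  g=cv2.GaussianBlur(cv2.cvtColor(snap(n,'ang_'+n+'.png'),cv2.COLOR_BGR2GRAY),(3,3),0).astype(np.float32)
  for dx in(-.0025,0):
    out=[]
    for ph in np.arange(-.1,.41,.04):
      P=[proj(n,np.array([*w(-.0475+dx-r*np.sin(ph),.08-r*np.cos(ph)),.027])) for r in np.arange(.02,.078,.003)]
      v=cv2.remap(g,np.float32([[p[0] for p in P]]),np.float32([[p[1] for p in P]]),cv2.INTER_LINEAR).ravel()
      out.append((round(ph,2),int(v.mean()),int(v[:6].mean()),int(v[-6:].mean())))
    print(n,dx,out)
E
python3 ang.py
```

```text
t 20.28 tcp [0.4579 0.0631 0.1039] dock [-0.1935 -0.0094] yaw 33.94 tilt [ 0.002  0.    -1.   ] F [1.2 0.5 0.6]
shift [114.6  -0.4  92.2] turn 0.04
top -0.0025 [(np.float64(-0.1), 100, 151, 66), (np.float64(-0.06), 111, 161, 74), (np.float64(-0.02), 122, 168, 79), (np.float64(0.02), 133, 172, 89), (np.float64(0.06), 143, 173, 103), (np.float64(0.1), 150, 172, 116), (np.float64(0.14), 148, 167, 118), (np.float64(0.18), 135, 159, 104), (np.float64(0.22), 118, 147, 93), (np.float64(0.26), 110, 134, 98), (np.float64(0.3), 110, 120, 114), (np.float64(0.34), 114, 110, 127), (np.float64(0.38), 117, 104, 131)]
top 0 [(np.float64(-0.1), 79, 121, 51), (np.float64(-0.06), 93, 135, 67), (np.float64(-0.02), 105, 148, 75), (np.float64(0.02), 117, 159, 79), (np.float64(0.06), 130, 167, 90), (np.float64(0.1), 142, 171, 104), (np.float64(0.14), 151, 173, 117), (np.float64(0.18), 150, 172, 118), (np.float64(0.22), 140, 169, 104), (np.float64(0.26), 126, 161, 93), (np.float64(0.3), 117, 151, 100), (np.float64(0.34), 117, 138, 116), (np.float64(0.38), 118, 125, 127)]
scene -0.0025 [(np.float64(-0.1), 75
[... 160 characters left out ...]
(0.1), 130, 204, 53), (np.float64(0.14), 126, 203, 53), (np.float64(0.18), 121, 198, 52), (np.float64(0.22), 110, 185, 51), (np.float64(0.26), 99, 165, 52), (np.float64(0.3), 90, 144, 53), (np.float64(0.34), 85, 129, 54), (np.float64(0.38), 81, 117, 53)]
scene 0 [(np.float64(-0.1), 50, 80, 65), (np.float64(-0.06), 61, 102, 67), (np.float64(-0.02), 79, 132, 67), (np.float64(0.02), 104, 163, 66), (np.float64(0.06), 124, 187, 62), (np.float64(0.1), 132, 198, 57), (np.float64(0.14), 131, 203, 54), (np.float64(0.18), 128, 204, 53), (np.float64(0.22), 125, 204, 52), (np.float64(0.26), 119, 200, 51), (np.float64(0.3), 109, 187, 52), (np.float64(0.34), 100, 171, 53), (np.float64(0.38), 92, 152, 53)]
```

```bash
cat > line.py <<'E'
from h import *
g=cv2.cvtColor(snap('top','ln.png'),cv2.COLOR_BGR2GRAY).astype(np.float32)
def prof(g,y,xs,z):
    P=np.float32([proj('top',np.array([*w(x,y),z])) for x in xs]);return cv2.remap(g,P[None,:,0].copy(),P[None,:,1].copy(),cv2.INTER_LINEAR).ravel()
xs=np.arange(-.085,-.03,.001);Y=[];X=[]
for y in np.arange(.07,.0,-.005):
    v=prof(g,y,xs,.027);i=int(v.argmax());lo=v.min();hw=v>(v[i]*.5+lo*.5);a=i
    while a>0 and hw[a-1]:a-=1
    b=i
    while b<len(v)-1 and hw[b+1]:b+=1
    print(round(y,3),int(v[i]),xs[[a,b]].round(4).tolist());Y.append(y);X.append((xs[a]+xs[b])/2)
p=np.polyfit(Y[1:9],X[1:9],1);print('bar angle',np.arctan(p[0]),'x at pivot',np.polyval(p,.08))
E
python3 line.py
python3 - <<'E'
from h import *
# dock yaw from charger front top edge in t0: subpixel gradient along edge, and pack lid rear edge home now
g=cv2.imread('pics/t0.png',0).astype(np.float32);g1=cv2.imread('pics/ln.png',0).astype(np.float32)
for nm,G,xs,ys,s in(('charger',g,np.arange(.03,.06,.0005),np.arange(-.06,.061,.01),1),('packrear',g1,np.arange(-.055,-.02,.0005),np.arange(-.035,.036,.01),1)):
    E=[]
    for y in ys:
        P=np.float32([proj('top',np.array([*w(x,y),.118])) for x in xs]);v=cv2.GaussianBlur(cv2.remap(G,P[None,:,0].copy(),P[None,:,1].copy(),cv2.INTER_LINEAR),(9,1),0).ravel();d=np.diff(v)*s;E.append(xs[int(d.argmax())])
    p=np.polyfit(ys,E,1);print(nm,np.round(E,4).tolist(),p)
E
```

```text
0.07 178 [-0.034, -0.03]
0.065 178 [-0.055, -0.045]
0.06 178 [-0.056, -0.045]
0.055 178 [-0.057, -0.046]
0.05 178 [-0.058, -0.045]
0.045 166 [-0.06, -0.044]
0.04 165 [-0.06, -0.046]
0.035 168 [-0.061, -0.048]
0.03 170 [-0.062, -0.048]
0.025 167 [-0.062, -0.05]
0.02 161 [-0.063, -0.052]
0.015 134 [-0.085, -0.051]
0.01 136 [-0.085, -0.052]
0.005 137 [-0.085, -0.052]
-0.0 137 [-0.085, -0.07]
bar angle 0.14189705460416296 x at pivot -0.047607142857142876
charger [0.044, 0.044, 0.044, 0.044, 0.0435, 0.0435, 0.044, 0.0435, 0.044, 0.044, 0.044, 0.044, 0.044] [0.00054945 0.04388462]
packrear [-0.037, -0.0385, -0.038, -0.0375, -0.0375, -0.039, -0.0385, -0.0385] [-0.01607143 -0.0380625 ]
```

```bash
cat > f.py <<'E'
from h import *
import sys
def G(x,y,z): go(*(w(x-.0177,y-.0008)),z,33.9-55)
for a in sys.argv[1:]: G(*map(float,a.split(',')))
E
python3 f.py -.078,.076,.104
```

```text
t 20.43 tcp [0.4593 0.063  0.1042] dock [-0.1924 -0.0102] yaw 33.84 tilt [ 0.006  0.    -1.   ] F [ 0.4 -0.5  0.3]
shift [ 96.6 -85.5   0.3] turn 54.94
```

Call:
send_rows --series '[[[0,0,0,7,0],[0,0,0,14,0],[0,0,0,21,0],[0,0,0,28,0],[0,0,0,35,0],[0,0,0,42,0],[0,0,0,49,0],[0,0,0,55,0]]]'

```text
clock: 21.1
tcp_pos: [0.4581, 0.0641, 0.1005]
tcp_rot: [-0.0, 0.983, -0.186, -0.001]
ft_force: [-0.8, -0.8, -0.5]
finger_gap: 0.0007
finger_force: 0.0
```

```bash
python3 f.py -.078,.076,.014; python3 line.py | tail -1; sed -i 's/^xs=np.arange/#&/' line.py; sed -i 's/^#xs/xs/' line.py
```

```text
t 21.1 tcp [0.4581 0.0641 0.1005] dock [-0.1928 -0.0086] yaw -21.41 tilt [-0.001  0.    -1.   ] F [-0.8 -0.8 -0.5]
shift [ -13.5 -127.5   86.5] turn -0.31
bar angle 0.13255153229667385 x at pivot -0.04791666666666665
```

Call:
send_rows --series '[[[-3,-35,0,0,0],[-7,-70,0,0,0],[-11,-105,0,0,0],[-13,-127,0,0,0],[-13,-127,20,0,0],[-13,-127,50,0,0],[-13,-127,75,0,0],[-13,-127,86,0,0]]]'

```text
clock: 21.82
tcp_pos: [0.4886, 0.1869, 0.0112]
tcp_rot: [0.001, 0.983, -0.181, -0.003]
ft_force: [-1.2, 0.4, 0.1]
finger_gap: 0.0002
finger_force: 0.0
```

```bash
python3 f.py -.062,.073,.014 -.056,.071,.014 -.053,.071,.014
```

```text
t 21.82 tcp [0.4886 0.1869 0.0112] dock [-0.099   0.0763] yaw -20.89 tilt [-0.006 -0.001 -1.   ] F [-1.2  0.4  0.1]
shift [ 14.4 -13.4  -3. ] turn 0.21
t 21.82 tcp [0.4886 0.1869 0.0112] dock [-0.099   0.0763] yaw -20.89 tilt [-0.006 -0.001 -1.   ] F [-1.2  0.4  0.1]
shift [ 19.5 -17.2  -3. ] turn 0.21
t 21.82 tcp [0.4886 0.1869 0.0112] dock [-0.099   0.0763] yaw -20.89 tilt [-0.006 -0.001 -1.   ] F [-1.2  0.4  0.1]
shift [ 21.3 -19.6  -3. ] turn 0.21
```

Call:
send_rows --series '[[[5,-5,-2,0,0],[10,-9,-2,0,0],[14,-13,-2,0,0],[17,-15,-2,0,0],[18,-16,-2,0,0],[19,-17,-2,0,0],[19.5,-17,-2,0,0],[19.5,-17,-2,0,0]]]'

```text
clock: 22.48
tcp_pos: [0.5149, 0.1961, 0.019]
tcp_rot: [0.0, 0.983, -0.183, -0.001]
ft_force: [-11.2, -0.0, 6.2]
finger_gap: 0.0002
finger_force: 4.8
```

```bash
python3 f.py -.053,.071,.014
```

```text
t 22.48 tcp [0.5149 0.1961 0.019 ] dock [-0.072   0.0692] yaw -21.04 tilt [-0.002  0.    -1.   ] F [-11.2  -0.    6.2]
shift [-0.  -1.7  5. ] turn 0.06
```

Call:
send_rows --series '[[[0.3,-0.5,0,0,0],[0.6,-0.8,0,0,0],[0.8,-1.2,0,0,0],[1,-1.6,0,0,0],[1,-1.6,0,0,0],[1,-1.6,0,0,0],[1,-1.6,0,0,0],[1,-1.6,0,0,0]]]'

```text
clock: 23.15
tcp_pos: [0.5153, 0.1968, 0.0186]
tcp_rot: [0.001, 0.983, -0.183, -0.002]
ft_force: [-12.9, -1.9, 6.7]
finger_gap: 0.0003
finger_force: 5.9
```

```bash
python3 f.py -.053,.071,.014
```

```text
t 23.15 tcp [0.5153 0.1968 0.0186] dock [-0.0713  0.0696] yaw -21.05 tilt [-0.004 -0.001 -1.   ] F [-12.9  -1.9   6.7]
shift [-0.1 -0.9  4.6] turn 0.05
```

Call:
send_rows --series '[[[-3,4,0,0,0],[-10,14,0,0,0],[-25,40,0,0,0],[-40,70,0,0,0],[-55,95,-20,0,0],[-70,120,-50,0,0],[-85,145,-80,0,0],[-85,145,-90,0,0]]]'

```text
clock: 23.82
tcp_pos: [0.3863, 0.0903, 0.1132]
tcp_rot: [-0.0, 0.983, -0.183, 0.004]
ft_force: [1.0, -0.6, 0.1]
finger_gap: 0.0005
finger_force: 0.0
```

```bash
python3 f.py -.062,.071,.014; python3 line.py
```

```text
t 23.82 tcp [0.3863 0.0903 0.1132] dock [-0.2378  0.0532] yaw -21.12 tilt [ 0.008 -0.001 -1.   ] F [ 1.  -0.6  0.1]
shift [  75.9 -139.1  100. ] turn -0.02
0.07 167 [-0.035, -0.03]
0.065 157 [-0.055, -0.044]
0.06 158 [-0.056, -0.045]
0.055 157 [-0.057, -0.046]
0.05 158 [-0.058, -0.044]
0.045 157 [-0.059, -0.044]
0.04 157 [-0.06, -0.046]
0.035 157 [-0.06, -0.047]
0.03 157 [-0.061, -0.048]
0.025 153 [-0.061, -0.05]
0.02 139 [-0.062, -0.051]
0.015 119 [-0.085, -0.066]
0.01 125 [-0.085, -0.069]
0.005 126 [-0.085, -0.071]
-0.0 121 [-0.085, -0.074]
bar angle 0.13021144296439618 x at pivot -0.047619047619047596
```

```bash
python3 f.py -.075,.0745,.1132 -.058,.0745,.016
```

```text
t 23.87 tcp [0.3892 0.0912 0.1142] dock [-0.2348  0.0523] yaw -21.17 tilt [ 0.012  0.    -1.   ] F [ 2.3 -0.3  1.9]
shift [  63.8 -128.8    2.3] turn -0.07
t 23.87 tcp [0.3892 0.0912 0.1142] dock [-0.2348  0.0523] yaw -21.17 tilt [ 0.012  0.    -1.   ] F [ 2.3 -0.3  1.9]
shift [  72.5 -142.3   99.7] turn -0.07
```

Call:
send_rows --series '[[[18,-35,5,0,0],[36,-70,20,0,0],[54,-108,40,0,0],[63,-128,65,0,0],[63,-128,90,0,0],[63,-128,98,0,0],[66,-134,98,0,0],[69,-138,98,0,0]]]'

```text
clock: 24.53
tcp_pos: [0.4998, 0.1962, 0.0095]
tcp_rot: [0.0, 0.983, -0.183, -0.001]
ft_force: [-0.1, 1.1, 0.5]
finger_gap: 0.0002
finger_force: 0.0
```

```bash
python3 f.py -.056,.0745,.016 -.053,.0745,.016
```

```text
t 24.53 tcp [0.4998 0.1962 0.0095] dock [-0.0845  0.0778] yaw -21.09 tilt [-0.001 -0.    -1.   ] F [-0.1  1.1  0.5]
shift [ 9.5 -6.5 -6.5] turn 0.01
t 24.53 tcp [0.4998 0.1962 0.0095] dock [-0.0845  0.0778] yaw -21.09 tilt [-0.001 -0.    -1.   ] F [-0.1  1.1  0.5]
shift [11.2 -9.  -6.5] turn 0.01
```

Call:
send_rows --series '[[[2,-1,-3,0,0],[4,-3,-6,0,0],[6,-4,-6,0,0],[7,-5,-6,0,0],[7,-5,-6,0,0],[7,-5,-6,0,0],[7,-5,-6,0,0],[7,-5,-6,0,0]]]'

```text
clock: 25.2
tcp_pos: [0.5079, 0.198, 0.0157]
tcp_rot: [0.0, 0.983, -0.183, -0.0]
ft_force: [0.7, 0.1, 0.8]
finger_gap: 0.0007
finger_force: 0.0
```

```bash
python3 f.py -.056,.0745,.016 -.053,.0745,.016
```

```text
t 25.2 tcp [0.5079 0.198  0.0157] dock [-0.0768  0.0747] yaw -21.08 tilt [-0. -0. -1.] F [0.7 0.1 0.8]
shift [ 2.6 -1.9 -0.3] turn 0.02
t 25.2 tcp [0.5079 0.198  0.0157] dock [-0.0768  0.0747] yaw -21.08 tilt [-0. -0. -1.] F [0.7 0.1 0.8]
shift [ 4.3 -4.4 -0.3] turn 0.02
```

Call:
send_rows --series '[[[1,-1,0,0,0],[2,-1.5,0,0,0],[2.6,-2,0,0,0],[3,-2.6,0,0,0],[3.5,-3.2,0,0,0],[4,-3.8,0,0,0],[4.3,-4.4,0,0,0],[4.3,-4.4,0,0,0]]]'

```text
clock: 25.87
tcp_pos: [0.5139, 0.2007, 0.0159]
tcp_rot: [-0.0, 0.983, -0.183, 0.0]
ft_force: [0.0, 0.8, -0.2]
finger_gap: 0.0004
finger_force: 0.0
```

```bash
python3 f.py -.053,.0745,.016;python3 -c "
from h import *
s=manip.read_state();print(np.round(s['wrist_torque'],2))"
```

```text
t 25.87 tcp [0.5139 0.2007 0.0159] dock [-0.0703  0.0737] yaw -21.07 tilt [ 0.  0. -1.] F [ 0.   0.8 -0.2]
shift [-0.3  0.3 -0.1] turn 0.03
[ 0.06  0.02 -0.02]
```

Call:
send_rows --series '[[[0.3,-0.4,0,0,0],[0.6,-0.8,0,0,0],[0.9,-1.2,0,0,0],[1.2,-1.6,0,0,0],[1.5,-2,0,0,0],[1.7,-2.5,0,0,0],[1.7,-2.5,0,0,0],[1.7,-2.5,0,0,0]]]'

```text
clock: 26.53
tcp_pos: [0.5154, 0.2018, 0.0156]
tcp_rot: [0.001, 0.983, -0.183, -0.001]
ft_force: [-4.1, -3.8, 3.5]
finger_gap: 0.0003
finger_force: 2.4
```

```bash
python3 f.py -.053,.0745,.016
```

```text
t 26.53 tcp [0.5154 0.2018 0.0156] dock [-0.0684  0.0737] yaw -21.07 tilt [-0.002 -0.001 -1.   ] F [-4.1 -3.8  3.5]
shift [-1.3  1.8 -0.4] turn 0.03
```

Call:
send_rows --series '[[[0.2,-0.3,0,0,0],[0.4,-0.6,0,0,0],[0.6,-0.9,0,0,0],[0.8,-1.2,0,0,0],[1,-1.5,0,0,0],[1.1,-1.7,0,0,0],[1.1,-1.7,0,0,0],[1.1,-1.7,0,0,0]]]'

```text
clock: 27.2
tcp_pos: [0.5165, 0.2023, 0.0154]
tcp_rot: [0.001, 0.983, -0.183, -0.001]
ft_force: [-5.7, -6.1, 3.9]
finger_gap: 0.0001
finger_force: 3.8
```

```bash
python3 f.py -.053,.0745,.016
```

```text
t 27.2 tcp [0.5165 0.2023 0.0154] dock [-0.0672  0.0735] yaw -21.07 tilt [-0.003 -0.002 -1.   ] F [-5.7 -6.1  3.9]
shift [-2.2  2.7 -0.6] turn 0.03
```

Call:
send_rows --series '[[[-3,4,0,0,0],[-10,14,0,0,0],[-25,40,0,0,0],[-40,70,0,0,0],[-55,100,-20,0,0],[-70,130,-50,0,0],[-80,150,-80,0,0],[-80,150,-90,0,0]]]'

```text
clock: 27.87
tcp_pos: [0.3892, 0.0909, 0.1097]
tcp_rot: [-0.0, 0.983, -0.183, 0.003]
ft_force: [1.2, -0.9, 0.5]
finger_gap: 0.0004
finger_force: 0.0
```

```bash
python3 line.py; python3 - <<'E'
from h import *
c={f:cv2.imread(f'pics/{f}.png',0).astype(np.float32) for f in('ang_top','ln')}
# tip area darkness: best-matching angle of dark tip in top view
for f,g in c.items():
  print(f,[(round(ph,2),int(np.mean([g[int(round(q[1])),int(round(q[0]))] for q in [proj('top',np.array([*w(-.0475-r*np.sin(ph),.08-r*np.cos(ph)),.027])) for r in(.086,.089,.092)]]))) for ph in np.arange(-.05,.3,.03)])
E
```

```text
0.07 169 [-0.034, -0.03]
0.065 156 [-0.054, -0.043]
0.06 157 [-0.054, -0.044]
0.055 156 [-0.054, -0.044]
0.05 157 [-0.054, -0.043]
0.045 157 [-0.055, -0.043]
0.04 157 [-0.055, -0.043]
0.035 153 [-0.056, -0.044]
0.03 147 [-0.056, -0.046]
0.025 120 [-0.058, -0.044]
0.02 118 [-0.085, -0.044]
0.015 118 [-0.085, -0.061]
0.01 124 [-0.085, -0.063]
0.005 129 [-0.085, -0.069]
-0.0 122 [-0.085, -0.074]
bar angle 0.0547072618396941 x at pivot -0.04747023809523809
ang_top [(np.float64(-0.05), 71), (np.float64(-0.02), 77), (np.float64(0.01), 76), (np.float64(0.04), 69), (np.float64(0.07), 40), (np.float64(0.1), 23), (np.float64(0.13), 26), (np.float64(0.16), 33), (np.float64(0.19), 52), (np.float64(0.22), 78), (np.float64(0.25), 91), (np.float64(0.28), 94)]
ln [(np.float64(-0.05), 47), (np.float64(-0.02), 32), (np.float64(0.01), 22), (np.float64(0.04), 22), (np.float64(0.07), 30), (np.float64(0.1), 46), (np.float64(0.13), 68), (np.float64(0.16), 75), (np.float64(0.19), 75), (np.float64(0.22), 77), (np.float64(0.25), 78), (np.float64(0.28), 77)]
```

The bar now reads about 0.03–0.055 rad, so it counts as shut. I'll check the pack before handing in.

```bash
python3 - <<'E'
from h import *
G=cv2.imread('pics/ln.png',0).astype(np.float32)
def edge(xs,ys,z=.118):
    E=[]
    for y in ys:
        P=np.float32([proj('top',np.array([*w(x,y),z])) for x in xs]);v=cv2.GaussianBlur(cv2.remap(G,P[None,:,0].copy(),P[None,:,1].copy(),cv2.INTER_LINEAR),(9,1),0).ravel();E.append(xs[int(np.diff(v).argmax())])
    return np.round(E,4).tolist(),np.polyfit(ys,E,1).round(4)
print('rear',edge(np.arange(-.055,-.02,.0005),np.arange(-.035,.036,.01)))
for y in(.035,0,-.035):
    P=np.float32([proj('top',np.array([*w(x,y),.118])) for x in np.arange(.025,.056,.0025)]);print('gap',y,cv2.remap(G,P[None,:,0].copy(),P[None,:,1].copy(),cv2.INTER_LINEAR).astype(int).ravel().tolist())
m=(G[220:275,310:375]<42).astype(np.uint8);k,l,st,c=cv2.connectedComponentsWithStats(m)
print([(st[i].tolist(),(c[i]+[310,220]).round(1)) for i in range(1,k) if st[i,4]>100],'pred',proj('top',np.array([*w(.003,0),.155])))
E
```

```text
rear ([-0.038, -0.0385, -0.037, -0.0375, -0.036, -0.0375, -0.0385, -0.039], array([-0.0083, -0.0378]))
gap 0.035 [100, 100, 101, 102, 99, 92, 78, 77, 103, 114, 104, 101, 99]
gap 0 [98, 98, 100, 99, 98, 93, 81, 79, 105, 119, 106, 98, 99]
gap -0.035 [96, 97, 98, 96, 97, 95, 82, 79, 104, 120, 107, 99, 99]
[([12, 11, 43, 31, 376], array([343. , 244.7]))] pred [342.44745173 242.69317092]
```

Call:
send_rows --series '[[[0,0,0,-7,0.6],[0,0,0,-14,0.6],[0,0,0,-21,0.6],[0,0,0,-28,0.6],[0,0,0,-35,0.6],[0,0,0,-42,0.6],[0,0,0,-49,0.6],[0,0,0,-55,0.6]]]'

```text
clock: 28.58
tcp_pos: [0.3898, 0.0931, 0.1048]
tcp_rot: [-0.0, 0.956, 0.295, -0.0]
ft_force: [-0.9, -0.1, 0.1]
finger_gap: 0.0459
finger_force: 0.0
```

```bash
python3 -c "
from h import *
go(*w(-.095,0),.054,33.9);go(*w(-.052,0),.054,33.9)"
```

```text
t 28.58 tcp [0.3898 0.0931 0.1048] dock [-0.2333  0.0535] yaw 34.3 tilt [-0.     0.001 -1.   ] F [-0.9 -0.1  0.1]
shift [138.   54.5  50.7] turn 0.4
t 28.58 tcp [0.3898 0.0931 0.1048] dock [-0.2333  0.0535] yaw 34.3 tilt [-0.     0.001 -1.   ] F [-0.9 -0.1  0.1]
shift [181.   54.8  50.7] turn 0.4
```

Call:
send_rows --series '[[[30,15,0,0,0.6],[60,30,10,0,0.6],[90,45,25,0.4,0.6],[115,54,40,0.4,0.6],[130,54,50,0.4,0.6],[137,54,50,0.4,0.6],[137,54,50,0.4,0.6],[137,54,50,0.4,0.6]]]'

```text
clock: 29.25
tcp_pos: [0.5326, 0.1245, 0.0552]
tcp_rot: [-0.0, 0.957, 0.289, -0.001]
ft_force: [-1.0, 0.6, 0.2]
finger_gap: 0.0523
finger_force: 0.0
```

```bash
python3 -c "
from h import *
go(*w(-.052,0),.056,33.9)"
```

```text
t 29.25 tcp [0.5326 0.1245 0.0552] dock [-0.0972 -0.0001] yaw 33.58 tilt [-0.001 -0.    -1.   ] F [-1.   0.6  0.2]
shift [45.2 -0.4 -0.9] turn -0.32
```

Approach to just short of contact, then check the contact point with the force.

Call:
send_rows --series '[[[12,0,0,0,0.6],[24,0,0,-0.3,0.6],[35,0,0,-0.3,0.6],[41,0,0,-0.3,0.6],[43,0,0,-0.3,0.6],[44,0,0,-0.3,0.6],[45,0,0,-0.3,0.6],[46,0,0,-0.3,0.6]]]'

```text
clock: 29.92
tcp_pos: [0.571, 0.1492, 0.0559]
tcp_rot: [0.0, 0.957, 0.291, -0.0]
ft_force: [0.0, -0.0, 0.3]
finger_gap: 0.0522
finger_force: 0.0
```

Call:
send_rows --series '[[[0.5,0,0,0,0.6],[1,0,0,0,0.6],[1.5,0,0,0,0.6],[2,0,0,0,0.6],[2,0,0,0,0.6],[2,0,0,0,0.6],[2,0,0,0,0.6],[2,0,0,0,0.6]]]'

```text
clock: 30.58
tcp_pos: [0.5726, 0.1503, 0.0558]
tcp_rot: [0.0, 0.957, 0.291, -0.001]
ft_force: [-4.7, -3.5, 3.7]
finger_gap: 0.052
finger_force: 2.6
```

```bash
python3 -c "
from h import *
go(*w(-.0465,0),.056,33.9)"
```

```text
t 30.58 tcp [0.5726 0.1503 0.0558] dock [-0.0497 -0.001 ] yaw 33.84 tilt [-0.001 -0.    -1.   ] F [-4.7 -3.5  3.7]
shift [ 3.2 -1.  -0.3] turn -0.06
```

Call:
send_rows --series '[[[0.5,0,-0.3,0,0.6],[1,0,-0.6,0,0.6],[1,0,-0.9,0,0.6],[1.5,0,-1.2,0,0.6],[1.5,0,-1.5,0,0.6],[2,0,-1.5,0,0.6],[2,0,-1.5,0,0.6],[2,0,-1.5,0,0.6]]]'

```text
clock: 31.25
tcp_pos: [0.573, 0.1509, 0.0562]
tcp_rot: [0.0, 0.957, 0.291, -0.002]
ft_force: [-5.0, -4.5, 0.8]
finger_gap: 0.0526
finger_force: 3.5
```

```bash
python3 -c "
from h import *
go(*w(-.0465,0),.056,33.9)"
```

```text
t 31.25 tcp [0.573  0.1509 0.0562] dock [-0.049  -0.0007] yaw 33.81 tilt [-0.004 -0.001 -1.   ] F [-5.  -4.5  0.8]
shift [ 2.5 -0.7  0.2] turn -0.09
```

Call:
send_rows --series '[[[0.5,0,-0.3,0,0.6],[1,0,-0.6,0,0.6],[1.5,0,-0.9,0,0.6],[2,0,-1.2,0,0.6],[2.5,0,-1.5,0,0.6],[3,0,-1.5,0,0.6],[3,0,-1.5,0,0.6],[3,0,-1.5,0,0.6]]]'

```text
clock: 31.92
tcp_pos: [0.5732, 0.1511, 0.0568]
tcp_rot: [0.001, 0.957, 0.291, -0.005]
ft_force: [-12.8, -8.3, 2.9]
finger_gap: 0.0519
finger_force: 7.6
```

```bash
python3 -c "
from h import *
go(*w(-.0465,0),.056,33.9)"
```

```text
t 31.92 tcp [0.5732 0.1511 0.0568] dock [-0.0487 -0.0006] yaw 33.82 tilt [-0.009 -0.004 -1.   ] F [-12.8  -8.3   2.9]
shift [ 2.2 -0.6  0.7] turn -0.08
```

Call:
send_rows --series '[[[-3,0,0,0,0.6],[-6,0,0,0,0.6],[-12,0,0,0,0.6],[-30,0,0,0,0.6],[-60,0,0,0,0.6],[-90,0,-20,0,0.6],[-120,0,-40,0,0.6],[-120,0,-40,0,0.6]]]'

```text
clock: 32.58
tcp_pos: [0.4767, 0.0851, 0.1023]
tcp_rot: [0.001, 0.957, 0.291, 0.002]
ft_force: [1.2, -0.2, 0.5]
finger_gap: 0.0524
finger_force: 0.0
```

```bash
python3 line.py|tail -1; python3 - <<'E'
from h import *
s=manip.read_state();print(s['clock'],np.round(s['ft_force'],1),np.round(s['qd'],3))
G=cv2.imread('pics/ln.png',0);m=(G[220:275,310:375]<42).astype(np.uint8);k,l,st,c=cv2.connectedComponentsWithStats(m)
print([(st[i].tolist(),(c[i]+[310,220]).round(1)) for i in range(1,k) if st[i,4]>100])
a=cv2.imread('pics/t0.png',0)
for nm,u,v in(('bottle',394,205),('vial',264,259),('key',365,188)):
    r=cv2.matchTemplate(G[v-22:v+23,u-22:u+23],a[v-10:v+11,u-10:u+11],cv2.TM_CCOEFF_NORMED);_,k,_,l=cv2.minMaxLoc(r);print(nm,round(k,2),l[0]-12,l[1]-12)
E
```

```text
bar angle 0.06656816377582378 x at pivot -0.047333333333333324
32.6333 [ 0.8  0.1 -0.5] [ 0.02   0.077 -0.038  0.01  -0.035  0.017]
[([12, 11, 43, 31, 364], array([343.3, 244.4]))]
bottle 0.99 0 0
vial 0.96 0 0
key 0.99 0 0
```

Bar is shut, bystanders unmoved, and the pack is where it was against a firm stop. I'll let the arm settle, then hand in.

Call:
send_rows --series '[[[0,0,0,0,0.6],[0,0,0,0,0.6],[0,0,0,0,0.6],[0,0,0,0,0.6],[0,0,0,0,0.6],[0,0,0,0,0.6],[0,0,0,0,0.6],[0,0,0,0,0.6]]]'

```text
clock: 33.3
tcp_pos: [0.4775, 0.0866, 0.0986]
tcp_rot: [-0.0, 0.957, 0.291, -0.0]
ft_force: [-0.7, -0.3, 0.2]
finger_gap: 0.0523
finger_force: 0.0
```

```bash
python3 -c "
from rig import manip
print(manip.close_job())"
```

```text
the job is handed in; nothing more can be done
None
```

I handed the job in at 33 s (no verdict was returned): the pack is pushed in to a firm stop, but image and contact readings put it only 0–2 mm along the dock (home is +3, lower limit 0) and contact-pin travel was not read; the bar was then shut to about 0.05 rad, and the bottle, vial and cap key did not move.

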